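# Roll the brass trim strip home on a bag panel

## Robot

A 7-joint arm with a two-finger parallel gripper is mounted at the origin on the work surface. World frame = base frame: x ahead of the robot, y to its left, z up, the work surface at z = 0. Lengths are in m, angles in rad, forces in N, time in s.
With the tool pointing down it reaches from about 0.4 to 0.875 m from the base axis. Payload 6.5 kg.
Tool frame: the origin (TCP) lies midway between the tips of the shut fingers; the grasp point (between the pads) lies 19 mm behind it; z points along the fingers, y is the direction in which the jaws open and shut (so a half turn about z gives the same grasp; the last joint's range is limited). The gripper opens to 85 mm and grips with 20 to 120 N. Pads are 22 mm wide; open, the fingers measure 114 mm over their backs; the gripper's body (76 mm by 85 mm) begins 54 mm behind the grasp point. The pads swing forward as they close: fully open they stand 13 mm farther back than shut.
Start: joints at [-1.167, 0.536, -0.004, 1.538, 0.003, 1.067, -0.071], TCP at [0.294, 0.58, 0.231] pointing down, gripper open.
Joint ranges: [-2.7, 2.7], [-0.37, 2.16], [-1.27, 1.26], [0.24, 2.4], [-1.31, 4.45], [0.19, 1.91], [-2.76, 2.76]. Speed limits (rad/s): [2.39, 2.39, 3.14, 3.14, 3.14, 3.14, 3.14].

## Interface

Orientations are given as a unit quaternion [x, y, z, w].
In Python, from rig import bot gives the robot as it stands.
- The arm moves only by the tool move_arm, never from a script. Its argument "series" is a list of rows, each an object of numbers: "x", "y", "z": the shift along the world's x, y, z each as a share of 0.15 m, from -1 to 1; "wx", "wy", "wz": the turn, a rotation vector about the world's x, y, z each as a share of 360 degrees, from -1 to 1; "gripper": the opening, from 0 (shut) to 1 (fully open). In form: [{"x": .., "y": .., "z": .., "wx": .., "wy": .., "wz": .., "gripper": ..}, ...]. A call has 1 to 8 rows; each row is the pose to reach, as a shift and turn from the pose commanded when the call began, turning the shorter way round; what a row does not reach only later rows make up. A row lasts 1/10 s, in which the tool goes at most 50 mm and 8.59 degrees, less where a joint would pass 70% of its speed; a pose out of reach is approached as far as the arm can. A call with a number of a shift or a turn outside -1 to 1 is refused whole. A call with a gripper value outside its range is refused whole. The fingers move at their own pace and stop on an object; the grip force is fixed at half the most. Time passes only in rows, so rows that repeat a pose let the fingers close. It gives the time, the measured TCP pose, the force and the opening at its end, in the units of the state.
- bot.observe(): the state, without advancing time (a new reading comes with each control period).
- bot.read_camera(name): name is "scene" or "top" or "wrist"; returns a dict with "img" (400x640x3 uint8, red, green, blue), "vertical_fov" (degrees; the focal length in pixels is half the picture's height over the tangent of half this angle, whatever the lens; pixels are square), "cx", "cy" (the principal point, pixels), "R" (3x3) and "t" (3): a world point X has camera coordinates R X + t. Camera axes: x right, y down, z forward; pixel columns grow to the right and rows downward; lengths in m; the calibration is good to about 2 mm. A picture is of the moment at which its call begins. There is no depth.
- bot.job_done(): hands the job in, once; it reports no verdict.
The state is a dict: "time_s": time; "q": joint angles; "dq": joint speeds; "joint_torque": joint torques, N m; "ee_pos": TCP position; "tcp_rot": TCP orientation; "force": force on the tool from outside, world axes, zero at the start; "ft_torque": the same for the moment, N m; "opening": finger opening in m.
Only numpy, scipy, OpenCV 4.12 (cv2) and the standard library are available. Lean on these libraries where they do the work, as an engineer would, in place of code of your own. Each camera call takes 0.05 s, during which the arm holds its last target.

## Task

Set the red toggle of the bench feed to its upright centre position (off), so that it cannot run while you work. Then take the hand roller out of its rack by its long sides, stand it lengthwise in the middle of the black start pad and let go of it; take it again by its two ends and roll it, with firm downward pressure, along the brass strip in its length so that all five links are seated flush, leaving it standing on its wheels in the middle of the green end pad, in line with the strip. Press the links with the roller only, not the fingers, and leave the other things on the bench where they are.

Things in the scene. Friction and masses are not known exactly. Their poses are not given: they have to be found in the camera images.
- roller_handle (a point): Centre of the roller's upright pale wooden handle, 84 mm above what the wheels stand on. The handle is a block with vertical faces: 28 mm along the roller's x, 62 mm along its y, reaching 28 mm above and below this point. The roller's steel frame begins just under the handle.
- roller: Loose tandem hand roller, 0.35 to 0.55 kg, 112 mm tall; origin between the wheels' footing. Frame 30 mm (x) by 86 mm (y), top 56 mm up. Two free-turning black rubber wheels, 40 mm diameter, 23 mm wide, axles 22 mm either side of the centre along y. Rolls along its y, either end first; stands by itself on its wheels. Starts upright in the rack.
- wheel_a (a joint): Turning of one roller wheel, rad, 0 at the start; 20 mm of rolling per rad, positive when rolling towards the roller's +y.
- rack: Fixed grey rack, origin at the centre of its underside; the roller starts in it, its y along the rack's y. Base 56 mm (x) by 106 mm (y), 10 mm thick. At each end in y an upright wall, inner face 46 mm from the centre, top at 122 mm: the handle's ends cannot be gripped there, only its two long faces (towards the rack's +x and -x).
- jig: Fixed plywood jig, origin at its underside below the middle of the strip; the strip line runs along its y. Plate 18 mm thick, x -34 to +38 (to +90 in the middle), y -195 to +195 mm. On the line: black pad (y -193 to -76), five brass links (-75 to +75), green pad (+76 to +193). Pads and seated links are flush, 24 mm above the bench; loose links stand 3 to 4 mm proud. Panel clamps at x 50 to 85 rise to 52 mm.
- strip_mid (a point): Middle of the seated strip's top, 24 mm above the bench, axes as the jig. Beside the strip only (y -75 to +75) a fence stands at x -20 to -28 mm, top 140 mm above the bench: no room for a finger between it and the handle, so the roller cannot go along held by its long faces; held by its ends it can. On the other side the dark panel's edge is at x +20, top 30 mm above the bench.
- start_pad (a point): Centre of the black start pad's top, 24 mm above the bench, axes as the jig. The pad is 60 mm (x) by 117 mm (y); no fence beside it.
- end_pad (a point): Centre of the green end pad's top, 270 mm from the start pad along the jig's +y, same size, axes as the jig; no fence beside it.
- link1 (a joint): How far brass trim link 1 of 5 (link 1 next to the start pad, link centres at jig y = -60, -30, 0, 30, 60 mm; each 32 mm across by 28 mm along) is pressed down, m: 0 fully proud, 0.004 seated flush. Takes 5 N to start and about 7 N to seat fully; stays where it is left.
- link2 (a joint): How far brass trim link 2 of 5 (link 1 next to the start pad, link centres at jig y = -60, -30, 0, 30, 60 mm; each 32 mm across by 28 mm along) is pressed down, m: 0 fully proud, 0.004 seated flush. Takes 5 N to start and about 7 N to seat fully; stays where it is left.
- link3 (a joint): How far brass trim link 3 of 5 (link 1 next to the start pad, link centres at jig y = -60, -30, 0, 30, 60 mm; each 32 mm across by 28 mm along) is pressed down, m: 0 fully proud, 0.004 seated flush. Takes 5 N to start and about 7 N to seat fully; stays where it is left.
- link4 (a joint): How far brass trim link 4 of 5 (link 1 next to the start pad, link centres at jig y = -60, -30, 0, 30, 60 mm; each 32 mm across by 28 mm along) is pressed down, m: 0 fully proud, 0.004 seated flush. Takes 5 N to start and about 7 N to seat fully; stays where it is left.
- link5 (a joint): How far brass trim link 5 of 5 (link 1 next to the start pad, link centres at jig y = -60, -30, 0, 30, 60 mm; each 32 mm across by 28 mm along) is pressed down, m: 0 fully proud, 0.004 seated flush. Takes 5 N to start and about 7 N to seat fully; stays where it is left.
- switch_pivot (a point): Pivot of the red toggle, on top of the fixed green switch box (70 x 56 mm, top 50 mm above the bench, and this point at that height on its centre). Axes of the box: the toggle swings along the box's x.
- toggle (a joint): Three-position toggle, rad: -0.5 is forward (leaning to the box's -x), 0 is off (upright), +0.5 reverse. No spring: light friction (about 1 N at the tip), it stays where it is left. Lever 62 mm long above the pivot, its red paddle 30 mm tall from 32 to 62 mm along it, 12 mm thick along the swing and 20 mm across it.
- tape_roll: Bystander, loose: red ring of tape lying flat, 90 mm outside diameter, 30 mm high; origin at the centre of its underside.
- dye_bottle: Bystander, loose: yellow bottle with white cap, 42 mm diameter, 105 mm tall; origin at the centre of its underside.
- pin_tin: Bystander, loose: round steel tin, 86 mm diameter, 60 mm tall; origin at the centre of its underside.
- model_car: Bystander, loose: dark model car, 150 x 68 x 46 mm, long axis its own x; origin at the centre of its underside.
- tape_measure: Bystander, loose: yellow and black tape measure, 66 x 36 x 60 mm high; origin at the centre of its underside.
- pliers: Bystander, loose: red-handled pliers lying flat, 160 x 45 x 14 mm; origin at the centre of its underside.
Not all that is in view belongs to the job. Leave any pink look-alike of the roller alone.

How it is judged:
By the outcome, as a careful person would: the job done as asked, in the order asked, and still so for the second after the job is handed in, with the robot touching nothing.
It also fails if it takes over 64 s, if anything falls off the work surface, if the arm or the gripper's body presses on something with over 40 N, if the wrist force passes 120 N, or if a joint passes its speed limit or range.

## Working session

There is one attempt and no reset: what is moved stays moved. The work goes in short steps, Python scripts to look and compute and a tool call to move; the robot and the scene stay as the last step left them, time stands still between calls to the robot, and variables do not carry over. Pictures are saved under pics/ and viewed, and the job is handed in when it is done.

Besides the shell and the picture viewer there is one more tool, called after "Request:" by a JSON object that holds its "api" and its "payload". move_arm: Moves the arm, as the interface text tells. Shift numbers are shares of 0.15 m and turn numbers shares of 360 degrees, none past 1 either way. Its arguments: {"type":"object","properties":{"series":{"type":"array","items":{"type":"object","properties":{"x":{"type":"number"},"y":{"type":"number"},"z":{"type":"number"},"wx":{"type":"number"},"wy":{"type":"number"},"wz":{"type":"number"},"gripper":{"type":"number"}}}}},"required":["series"]}

```bash
ls; mkdir -p pics; cat > h.py <<'E'
import numpy as np, cv2
from rig import bot
def snap(n,tag):
    c=bot.read_camera(n); cv2.imwrite(f'pics/{tag}.png',c['img'][:,:,::-1])
    np.savez(f'pics/{tag}.npz',**{k:v for k,v in c.items()})
    return c
def load(tag): return np.load(f'pics/{tag}.npz')
def ray(c,u,v):
    f=200/np.tan(np.radians(float(c['vertical_fov']))/2)
    d=np.array([(u-c['cx'])/f,(v-c['cy'])/f,1.]); R=c['R']; return -R.T@c['t'], R.T@d
def atz(c,u,v,z):
    o,d=ray(c,u,v); return o+d*(z-o[2])/d[2]
def proj(c,X):
    f=200/np.tan(np.radians(float(c['vertical_fov']))/2)
    p=c['R']@np.asarray(X,float)+c['t']; return np.array([f*p[0]/p[2]+c['cx'],f*p[1]/p[2]+c['cy']])
def crop(tag,x0,y0,x1,y1,k,out):
    im=cv2.imread(f'pics/{tag}.png')[y0:y1,x0:x1]; cv2.imwrite(f'pics/{out}.png',cv2.resize(im,None,fx=k,fy=k,interpolation=cv2.INTER_CUBIC))
E
python3 - <<'E'
from h import *
for n in ['scene','top','wrist']:
    c=snap(n,n+'0'); print(n,c['vertical_fov'],c['cx'],c['cy'],-c['R'].T@c['t'])
print(bot.observe())
E
```

```text
pics
scene 45.02450343707243 315.84450379962107 200.91395924006073 [ 1.44698025 -0.49154077  0.91640955]
top 43.96825331293809 323.4431742991707 210.02150904489906 [0.31324739 0.00613424 1.58289847]
wrist 61.07827158590232 322.30454142508785 194.06863978773146 [0.23029582 0.61211784 0.37315559]
{'time_s': 0.15, 'q': array([-1.16721225,  0.53697263, -0.00446377,  1.53859951,  0.00258183,
        1.06731559, -0.07115901]), 'dq': array([-0.00043495, -0.00281853, -0.00011278, -0.00412033, -0.00078318,
       -0.00050822,  0.00121231]), 'joint_torque': array([ 1.48550211e-03, -5.83788013e+01,  1.04968149e+00, -2.59354270e+01,
        1.24809385e-02,  6.49503112e-03,  1.07930390e-05]), 'ee_pos': array([0.29402755, 0.57917326, 0.23064495]), 'tcp_rot': array([ 2.32677086e-01,  9.72553833e-01, -6.34093246e-04, -1.16651092e-04]), 'force': array([0.02072036, 0.11147565, 0.77235086]), 'ft_torque': array([-0.02512887, -0.09372178,  0.00817735]), 'opening': 0.08514256306675058}
```

View pics/scene0.png

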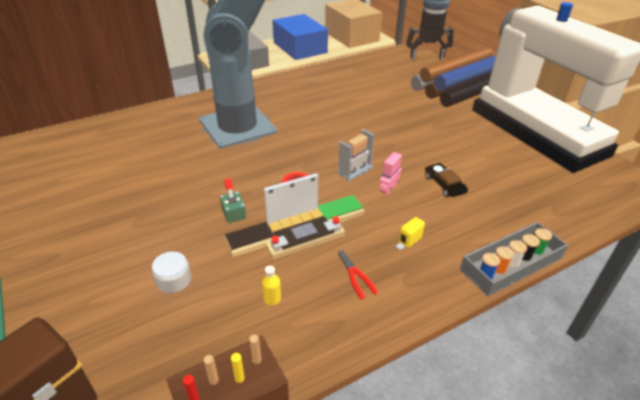

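View pics/top0.png

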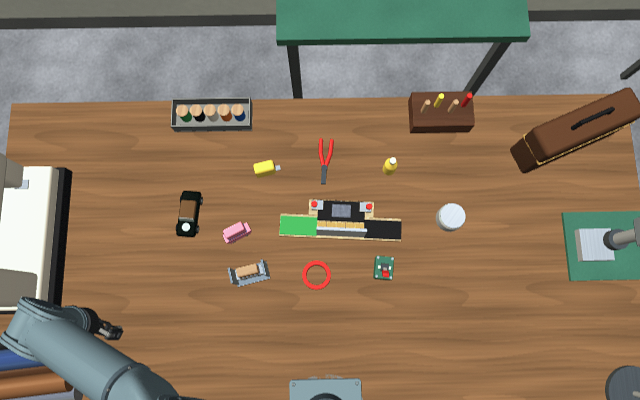

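View pics/wrist0.png

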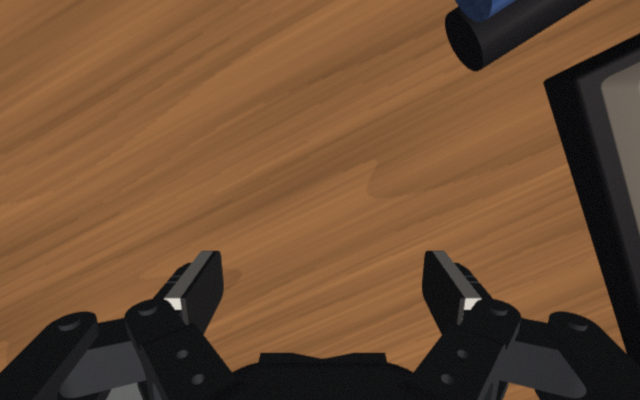

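The top view shows the jig at (340,228), rack with roller at (249,272), pink look-alike at (236,232), and switch box at (384,268). I'll enlarge these.

```bash
python3 - <<'E'
from h import *
crop('top0',215,190,415,290,4,'topA')
crop('scene0',200,120,420,280,3.6,'sceneA')
E
```

```text
(no output)
```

View pics/topA.png

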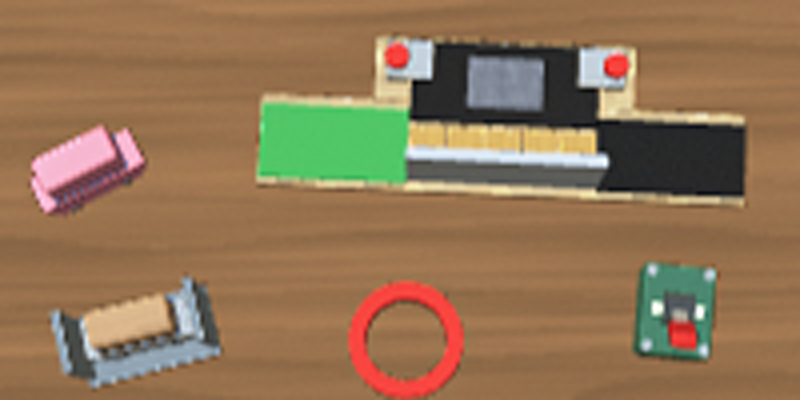

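View pics/sceneA.png

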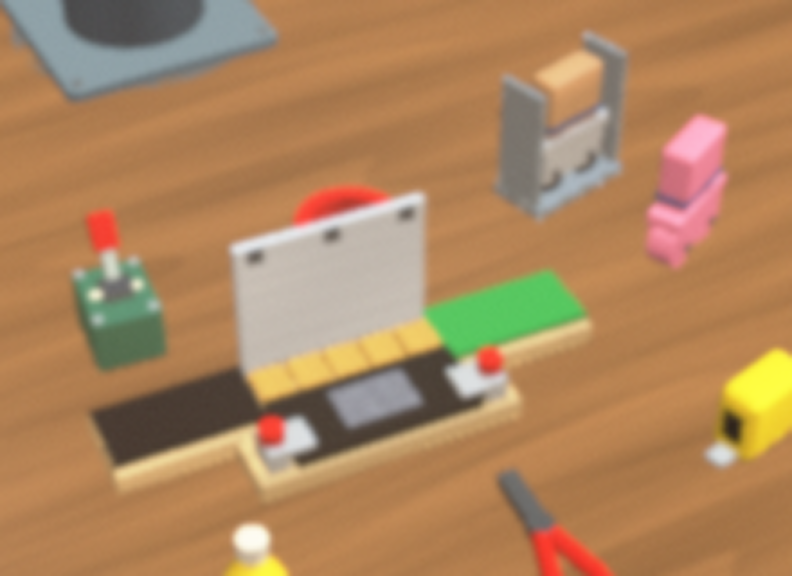

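```bash
python3 - <<'E'
from h import *
crop('top0',222,252,282,292,12,'topR')
crop('top0',365,250,405,285,15,'topS')
crop('top0',275,210,345,245,11,'topG')
crop('top0',340,210,410,245,11,'topB')
E
```

```text
(no output)
```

View pics/topR.png

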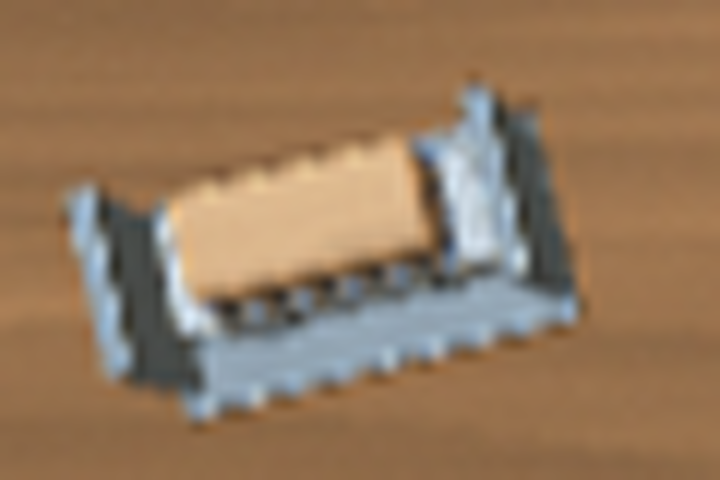

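View pics/topS.png

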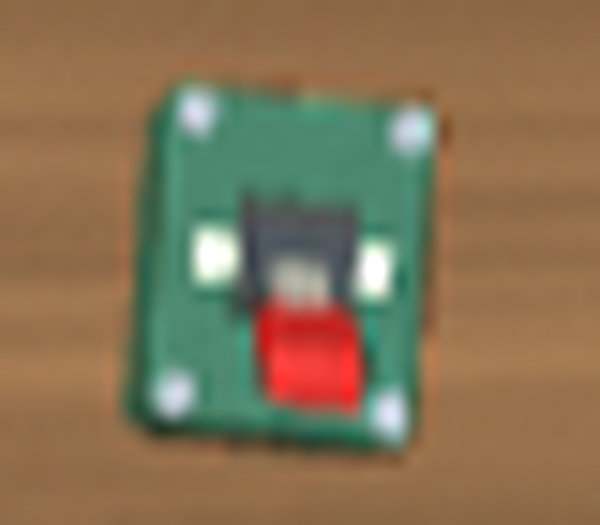

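View pics/topG.png

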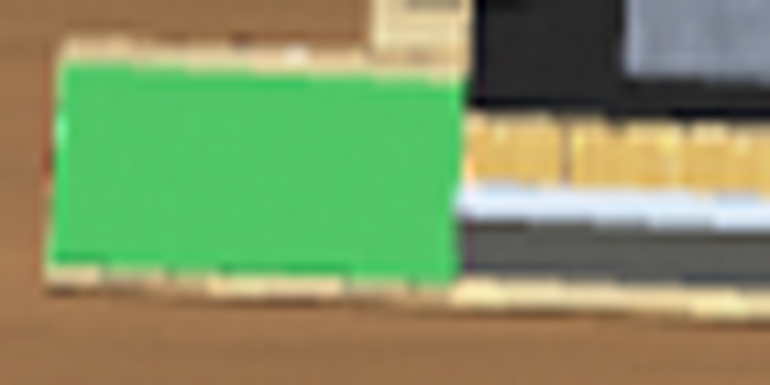

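View pics/topB.png

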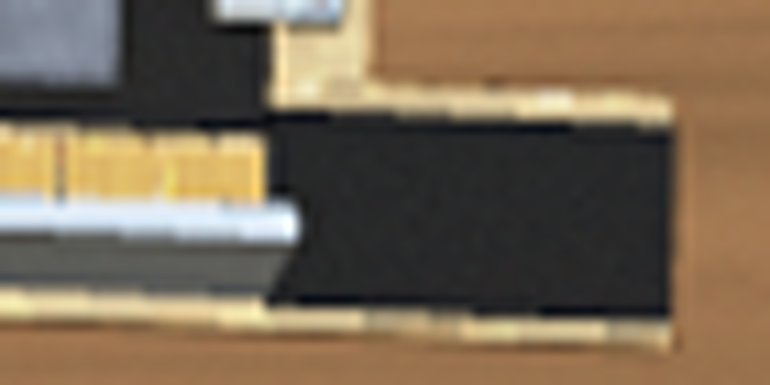

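```bash
cat > fit.py <<'E'
from h import *
from scipy.optimize import least_squares
def full(u,v,x0,y0,k): return np.array([x0+(u+.5)/k-.5,y0+(v+.5)/k-.5])
c=load('top0')
def fit(local,pix,g):
    local=np.array(local,float);pix=np.array(pix)
    def r(p):
        ca,sa=np.cos(p[2]),np.sin(p[2])
        return np.concatenate([proj(c,[p[0]+ca*l[0]-sa*l[1],p[1]+sa*l[0]+ca*l[1],l[2]])-q for l,q in zip(local,pix)])
    s=least_squares(r,g,loss='soft_l1'); print(s.x[:2],np.degrees(s.x[2]),'\n',r(s.x).reshape(-1,2).round(1).tolist()); return s.x
G=lambda u,v:full(u,v,275,210,11); B=lambda u,v:full(u,v,340,210,11)
m=1e-3
print('jig');fit([[30*m,193*m,.024],[30*m,76*m,.024],[-30*m,76*m,.024],[-30*m,193*m,.024],[30*m,-193*m,.024],[-30*m,-193*m,.024],[38*m,-195*m,.018],[-34*m,-195*m,.018],[38*m,195*m,.018],[-34*m,195*m,.018],[30*m,-76*m,.024]],
 [G(62,62),G(466,80),G(460,285),G(48,265),B(672,126),B(670,318),B(672,95),B(672,345),G(62,40),G(46,290),B(272,110)],[.26,-.04,0])
S=lambda u,v:full(u,v,365,250,15)
print('box');fit([[35*m,28*m,.05],[35*m,-28*m,.05],[-35*m,-28*m,.05],[-35*m,28*m,.05],[0,0,.05]],[S(172,85),S(435,108),S(405,445),S(145,420),S(293,261)],[.13,-.2,0])
R=lambda u,v:full(u,v,222,252,12)
print('handle');h=fit([[14*m,31*m,.122],[14*m,-31*m,.122],[-14*m,-31*m,.122],[-14*m,31*m,.122]],[R(165,203),R(410,140),R(440,258),R(195,300)],[.1,.23,.2])
print('rack');fit([[28*m,53*m,.122],[-28*m,53*m,.122],[28*m,-46*m,.122],[-28*m,53*m,0.122],[-28*m,53*m,0.0],[-28*m,-53*m,0.0]][:2]+[[-28*m,-53*m,0.01],[-28*m,46*m,0.01]],[R(75,195),R(112,378),R(578,318),R(200,415)],[.1,.23,.2])
E
python3 fit.py
```

```text
jig
[ 0.57121679 -0.06002004] -3.654631211633009 
 [[0.1, 0.2], [-0.2, 0.1], [-0.5, 0.0], [0.2, 0.3], [0.1, -0.4], [0.1, 0.7], [0.5, 0.3], [0.2, -0.2], [-0.3, 0.1], [-0.2, -0.5], [-0.1, -0.6]]
box
[ 0.43959362 -0.19053211] -6.97843547827357 
 [[-0.3, -0.3], [0.2, -0.0], [0.6, 0.2], [-0.3, -0.0], [-0.2, 0.1]]
handle
[0.43229761 0.22161541] 12.008397341546623 
 [[0.2, -0.4], [0.4, 0.1], [-0.1, -0.4], [-0.5, 0.9]]
rack
[0.43068919 0.22259409] 12.726311684179084 
 [[-1.0, -1.8], [-0.2, 1.6], [0.3, 0.2], [1.0, -0.2]]
```

Request:
{"api": "move_arm", "payload": {"series": [{"x": 0.7,"y": -1,"z": 0.3,"wz": -0.097,"gripper": 1},{"x": 0.7,"y": -1,"z": 0.3,"wz": -0.097,"gripper": 1},{"x": 0.7,"y": -1,"z": 0.3,"wz": -0.097,"gripper": 1},{"x": 0.7,"y": -1,"z": 0.3,"wz": -0.097,"gripper": 1},{"x": 0.7,"y": -1,"z": 0.3,"wz": -0.097,"gripper": 1}]}}

```text
invalid input
```

Request:
{"api": "move_arm", "payload": {"series": [{"x": 0.27,"y": -1,"z": 0,"wz": -0.097,"gripper": 1},{"x": 0.27,"y": -1,"z": 0,"wz": -0.097,"gripper": 1},{"x": 0.27,"y": -1,"z": 0,"wz": -0.097,"gripper": 1},{"x": 0.27,"y": -1,"z": 0,"wz": -0.097,"gripper": 1}]}}

```text
invalid input
```

Request:
{"api": "move_arm", "payload": {"series": [{"x": 0.7,"y": -1.0,"z": 0.3,"wx": 0.0,"wy": 0.0,"wz": -0.097,"gripper": 1.0},{"x": 0.7,"y": -1.0,"z": 0.3,"wx": 0.0,"wy": 0.0,"wz": -0.097,"gripper": 1.0},{"x": 0.7,"y": -1.0,"z": 0.3,"wx": 0.0,"wy": 0.0,"wz": -0.097,"gripper": 1.0},{"x": 0.7,"y": -1.0,"z": 0.3,"wx": 0.0,"wy": 0.0,"wz": -0.097,"gripper": 1.0}]}}

```text
time_s: 0.55
ee_pos: [0.4013, 0.4265, 0.2769]
tcp_rot: [0.513, 0.858, -0.0, 0.0]
force: [1.8, 0.4, 0.5]
opening: 0.0855
```

Request:
{"api": "move_arm", "payload": {"series": [{"x": 0.27,"y": -1.0,"z": 0.0,"wx": 0.0,"wy": 0.0,"wz": -0.05,"gripper": 1.0},{"x": 0.27,"y": -1.0,"z": 0.0,"wx": 0.0,"wy": 0.0,"wz": -0.05,"gripper": 1.0},{"x": 0.27,"y": -1.0,"z": 0.0,"wx": 0.0,"wy": 0.0,"wz": -0.05,"gripper": 1.0},{"x": 0.27,"y": -1.0,"z": 0.0,"wx": 0.0,"wy": 0.0,"wz": -0.05,"gripper": 1.0}]}}

```text
time_s: 0.95
ee_pos: [0.4419, 0.2722, 0.2764]
tcp_rot: [0.642, 0.767, -0.001, 0.001]
force: [1.1, 0.4, -0.3]
opening: 0.0853
```

```bash
python3 - <<'E'
from h import *
c=snap('wrist','w1'); print(-c['R'].T@c['t'], bot.observe()['ee_pos'])
print(proj(c,[.432,.222,.122]),proj(c,bot.observe()['ee_pos']))
E
```

```text
[0.42921016 0.34355882 0.4188789 ] [0.44113801 0.27498204 0.2764322 ]
[302.50500319 226.8080655 ] [321.62435387 250.94660286]
```

View pics/w1.png

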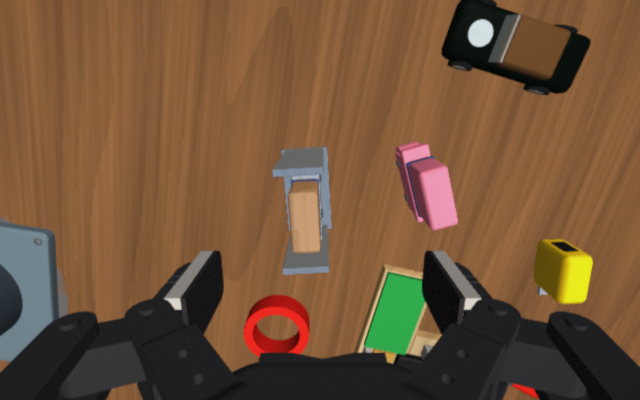

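The wrist view shows the rack and wooden handle at (305,217), the pink look-alike at (430,185), the green pad at (395,310). I'll enlarge the handle.

```bash
python3 - <<'E'
from h import *
crop('w1',265,135,345,285,4,'w1R')
E
```

```text
(no output)
```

View pics/w1R.png

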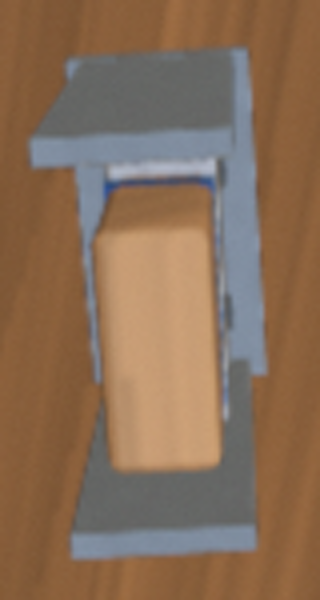

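Request:
{"api": "move_arm", "payload": {"series": [{"x": 0.1,"y": -1.0,"z": 0.0,"wx": 0.0,"wy": 0.0,"wz": -0.05,"gripper": 1.0},{"x": 0.1,"y": -1.0,"z": 0.0,"wx": 0.0,"wy": 0.0,"wz": -0.05,"gripper": 1.0},{"x": 0.1,"y": -1.0,"z": 0.0,"wx": 0.0,"wy": 0.0,"wz": -0.05,"gripper": 1.0},{"x": 0.1,"y": -1.0,"z": 0.0,"wx": 0.0,"wy": 0.0,"wz": -0.05,"gripper": 1.0}]}}

```text
time_s: 1.4
ee_pos: [0.4553, 0.1239, 0.2765]
tcp_rot: [0.753, 0.658, -0.001, 0.001]
force: [0.2, 1.3, 0.6]
opening: 0.0854
```

Request:
{"api": "move_arm", "payload": {"series": [{"x": 0.0,"y": -1.0,"z": 0.0,"wx": 0.0,"wy": 0.0,"wz": 0.0,"gripper": 1.0},{"x": 0.0,"y": -1.0,"z": 0.0,"wx": 0.0,"wy": 0.0,"wz": 0.0,"gripper": 1.0},{"x": 0.0,"y": -1.0,"z": 0.0,"wx": 0.0,"wy": 0.0,"wz": 0.0,"gripper": 1.0},{"x": 0.0,"y": -1.0,"z": 0.0,"wx": 0.0,"wy": 0.0,"wz": 0.0,"gripper": 1.0}]}}

```text
time_s: 1.8
ee_pos: [0.4547, -0.0257, 0.2767]
tcp_rot: [0.753, 0.658, -0.0, 0.001]
force: [-0.5, 0.5, -0.0]
opening: 0.085
```

```bash
python3 - <<'E'
from h import *
c=snap('wrist','w2'); o=bot.observe();print(o['ee_pos'],o['tcp_rot'])
print(proj(c,[.44,-.19,.05]))
E
```

```text
[ 0.45500375 -0.02206252  0.27646138] [7.52010262e-01 6.59151348e-01 5.89175729e-05 2.50118418e-04]
[328.27434785 292.88605783]
```

View pics/w2.png

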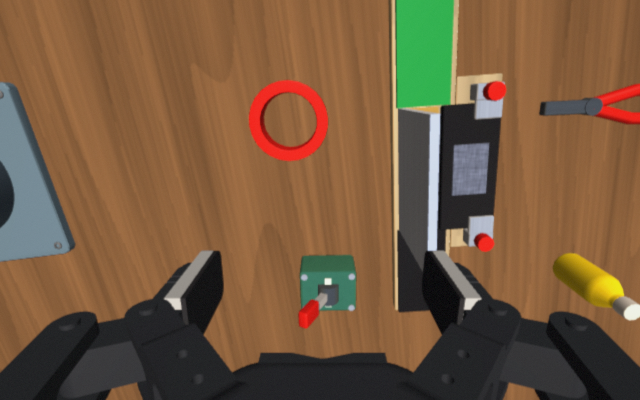

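```bash
cat > fit2.py <<'E'
from h import *
from scipy.optimize import least_squares
def fitc(c,local,pix,g):
    def r(p):
        ca,sa=np.cos(p[2]),np.sin(p[2])
        return np.concatenate([proj(c,[p[0]+ca*l[0]-sa*l[1],p[1]+sa*l[0]+ca*l[1],l[2]])-q for l,q in zip(local,pix)])
    s=least_squares(r,g); print(s.x[:2].round(4),np.degrees(s.x[2]).round(2),'resid',r(s.x).reshape(-1,2).round(1).tolist()); return s.x
E
python3 - <<'E'
from fit2 import *
m=1e-3
F=lambda u,v:np.array([265+(u+.5)/4-.5,135+(v+.5)/4-.5])
fitc(load('w1'),[[-14*m,31*m,.122],[14*m,31*m,.122],[14*m,-31*m,.122],[-14*m,-31*m,.122]],[F(97,232),F(208,235),F(221,468),F(112,468)],[.43,.22,.2])
print('rack base/walls')
fitc(load('w1'),[[-28*m,53*m,.122],[-28*m,-53*m,.122],[28*m,-53*m,.122],[28*m,53*m,.122]][1:3]+[[-28*m,46*m,.122],[28*m,46*m,.122]][:0]+[[28*m,-46*m,.122]],[F(72,556),F(255,550),F(256,526)],[.43,.22,.2])
E
```

```text
[0.4333 0.2258] 11.97 resid [[-1.3, -0.6], [1.7, -2.3], [0.7, 1.3], [-1.1, 2.1]]
rack base/walls
[0.4287 0.2253] 13.52 resid [[-7.2, 1.3], [3.9, -0.2], [3.3, -0.6]]
```

Request:
{"api": "move_arm", "payload": {"series": [{"x": -0.1,"y": -1.0,"z": 0.0,"wx": 0.0,"wy": 0.0,"wz": 0.0,"gripper": 1.0},{"x": -0.1,"y": -1.0,"z": 0.0,"wx": 0.0,"wy": 0.0,"wz": 0.0,"gripper": 1.0},{"x": -0.1,"y": -1.0,"z": 0.0,"wx": 0.0,"wy": 0.0,"wz": 0.0,"gripper": 1.0},{"x": -0.1,"y": -1.0,"z": 0.0,"wx": 0.0,"wy": 0.0,"wz": 0.0,"gripper": 1.0}]}}

```text
time_s: 2.25
ee_pos: [0.4395, -0.1749, 0.2767]
tcp_rot: [0.753, 0.658, -0.001, 0.001]
force: [0.3, 1.6, -0.6]
opening: 0.0853
```

```bash
python3 - <<'E'
from h import *
c=snap('wrist','w3'); o=bot.observe();print(o['ee_pos'],o['tcp_rot'])
for a in ([.44,-.19,.05],[.5712,-.06,.024]): print(proj(c,a))
th=np.radians(-3.65)
for y in(-.1345,.1345): print(proj(c,[.5712-np.sin(th)*y,-.06+np.cos(th)*y,.024]))
E
```

```text
[ 0.44013995 -0.171548    0.27634481] [ 7.51685827e-01  6.59521229e-01 -1.95147202e-04  3.58048737e-04]
[324.47109589 175.10072668]
[430.03071785  36.00799943]
[427.72616174 159.98348798]
[ 432.87727166 -117.12469947]
```

View pics/w3.png

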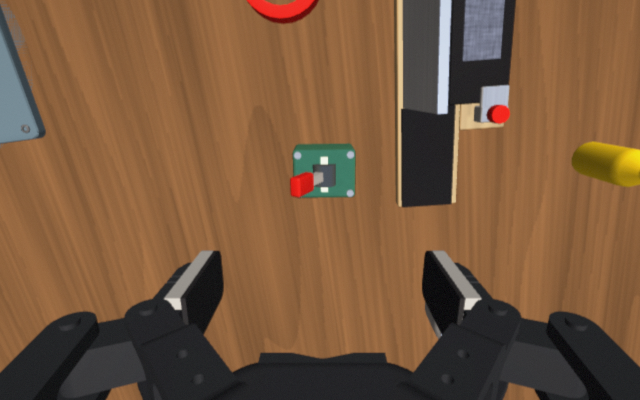

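Request:
{"api": "move_arm", "payload": {"series": [{"x": 0.0,"y": -0.125,"z": -0.5,"wx": 0.0,"wy": 0.0,"wz": 0.0,"gripper": 1.0},{"x": 0.0,"y": -0.125,"z": -0.5,"wx": 0.0,"wy": 0.0,"wz": 0.0,"gripper": 1.0},{"x": 0.0,"y": -0.125,"z": -0.5,"wx": 0.0,"wy": 0.0,"wz": 0.0,"gripper": 1.0},{"x": 0.0,"y": -0.125,"z": -0.5,"wx": 0.0,"wy": 0.0,"wz": 0.0,"gripper": 1.0}]}}

```text
time_s: 2.7
ee_pos: [0.4407, -0.1872, 0.2015]
tcp_rot: [0.75, 0.662, -0.0, -0.0]
force: [0.1, 0.5, 1.2]
opening: 0.0852
```

```bash
python3 - <<'E'
from h import *
c=snap('wrist','w4'); o=bot.observe();print(o['ee_pos'],o['tcp_rot'])
for a in ([.44,-.19,.05],): print(proj(c,a),proj(c,o['ee_pos']))
c=snap('scene','s4')
E
```

```text
[ 0.44122235 -0.18758783  0.20227845] [7.49759246e-01 6.61710415e-01 5.63428276e-04 2.87979417e-04]
[322.1850425  181.94116735] [323.74175312 257.93136753]
```

View pics/w4.png

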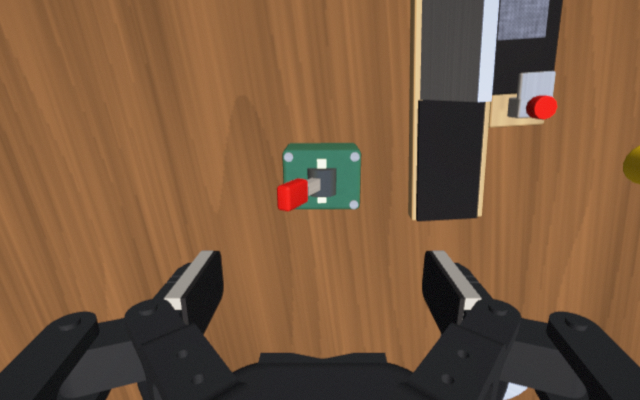

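Request:
{"api": "move_arm", "payload": {"series": [{"x": -0.01,"y": -0.01,"z": -0.85,"wx": 0.0,"wy": 0.0,"wz": 0.0,"gripper": 1.0},{"x": -0.01,"y": -0.01,"z": -0.85,"wx": 0.0,"wy": 0.0,"wz": 0.0,"gripper": 1.0},{"x": -0.01,"y": -0.01,"z": -0.85,"wx": 0.0,"wy": 0.0,"wz": 0.0,"gripper": 1.0},{"x": -0.01,"y": -0.01,"z": -0.85,"wx": 0.0,"wy": 0.0,"wz": 0.0,"gripper": 1.0},{"x": -0.01,"y": -0.01,"z": -0.85,"wx": 0.0,"wy": 0.0,"wz": 0.0,"gripper": 1.0}]}}

```text
time_s: 3.3
ee_pos: [0.4396, -0.1906, 0.0752]
tcp_rot: [0.75, 0.661, 0.001, 0.001]
force: [0.8, -0.7, 1.0]
opening: 0.0856
```

Request:
{"api": "move_arm", "payload": {"series": [{"x": 0.0,"y": 0.0,"z": 0.0,"wx": 0.0,"wy": 0.0,"wz": 0.0,"gripper": 0.5},{"x": 0.0,"y": 0.0,"z": 0.0,"wx": 0.0,"wy": 0.0,"wz": 0.0,"gripper": 0.3},{"x": 0.0,"y": 0.0,"z": 0.0,"wx": 0.0,"wy": 0.0,"wz": 0.0,"gripper": 0.15},{"x": 0.0,"y": 0.0,"z": 0.0,"wx": 0.0,"wy": 0.0,"wz": 0.0,"gripper": 0.15},{"x": 0.0,"y": 0.0,"z": 0.0,"wx": 0.0,"wy": 0.0,"wz": 0.0,"gripper": 0.13},{"x": 0.0,"y": 0.0,"z": 0.0,"wx": 0.0,"wy": 0.0,"wz": 0.0,"gripper": 0.13}]}}

```text
time_s: 3.9
ee_pos: [0.439, -0.1908, 0.0742]
tcp_rot: [0.75, 0.661, 0.0, 0.001]
force: [-0.9, 0.2, 4.0]
opening: 0.0118
```

```bash
python3 - <<'E'
from h import *
c=snap('wrist','w5'); o=bot.observe();print(o['ee_pos'],o['tcp_rot'],o['opening'],o['force'])
E
```

```text
[ 0.43900981 -0.1907459   0.07413818] [7.50476361e-01 6.60896994e-01 3.67604041e-04 5.10167562e-04] 0.01168494598257476 [-0.04353536 -0.00585836  4.72162899]
```

View pics/w5.png

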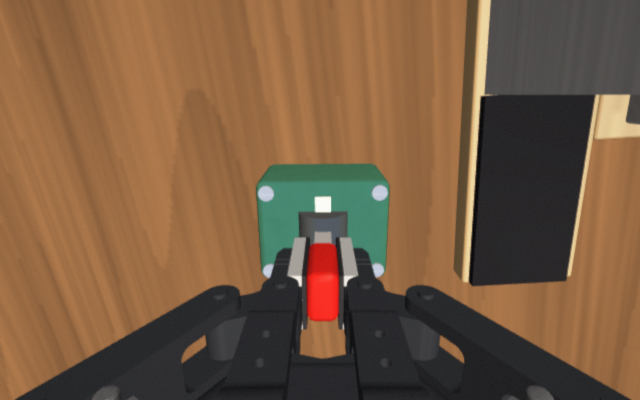

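The toggle (323,280) is upright between the pads and in line with the box centre. Open and rise.

Request:
{"api": "move_arm", "payload": {"series": [{"x": 0.0,"y": 0.0,"z": 0.0,"wx": 0.0,"wy": 0.0,"wz": 0.0,"gripper": 0.4},{"x": 0.0,"y": 0.0,"z": 0.0,"wx": 0.0,"wy": 0.0,"wz": 0.0,"gripper": 1.0},{"x": 0.0,"y": 0.0,"z": 0.0,"wx": 0.0,"wy": 0.0,"wz": 0.0,"gripper": 1.0},{"x": 0.0,"y": 0.0,"z": 0.0,"wx": 0.0,"wy": 0.0,"wz": 0.0,"gripper": 1.0},{"x": 0.0,"y": 0.0,"z": 1.0,"wx": 0.0,"wy": 0.0,"wz": 0.0,"gripper": 1.0},{"x": 0.0,"y": 0.0,"z": 1.0,"wx": 0.0,"wy": 0.0,"wz": 0.0,"gripper": 1.0},{"x": 0.0,"y": 0.0,"z": 1.0,"wx": 0.0,"wy": 0.0,"wz": 0.0,"gripper": 1.0},{"x": 0.0,"y": 0.0,"z": 1.0,"wx": 0.0,"wy": 0.0,"wz": 0.0,"gripper": 1.0}]}}

```text
time_s: 4.75
ee_pos: [0.4418, -0.1925, 0.2294]
tcp_rot: [0.751, 0.66, 0.003, 0.004]
force: [-0.0, 0.8, 0.2]
opening: 0.0857
```

```bash
python3 - <<'E'
from h import *
c=snap('wrist','w6'); o=bot.observe();print(o['ee_pos'],o['tcp_rot'],o['opening'],o['force'])
print(proj(c,[.4395,-.189,.112]),proj(c,[.4395,-.189,.05]))
crop('w6',240,120,400,240,4,'w6c')
E
```

```text
[ 0.44029961 -0.19132645  0.22659587] [0.75059576 0.66075343 0.0022291  0.00243639] 0.08542903550946895 [-0.37630938  0.40291091 -0.47250037]
[317.47236812 184.95027124] [317.66870389 168.54454361]
```

View pics/w6c.png

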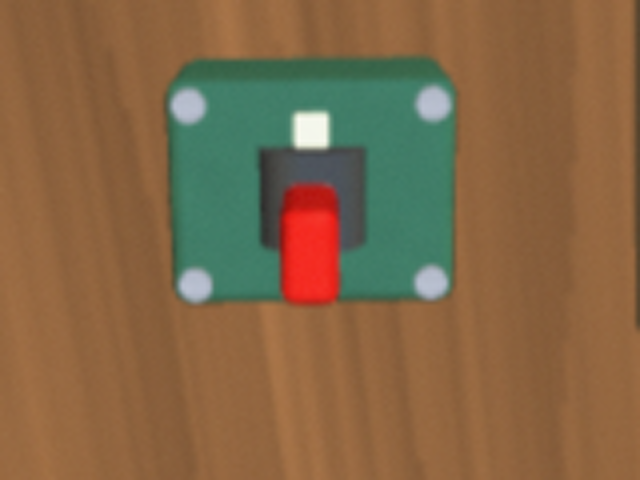

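Request:
{"api": "move_arm", "payload": {"series": [{"x": -0.03,"y": 1.0,"z": 0.2,"wx": 0.0,"wy": 0.0,"wz": 0.054,"gripper": 1.0},{"x": -0.03,"y": 1.0,"z": 0.2,"wx": 0.0,"wy": 0.0,"wz": 0.054,"gripper": 1.0},{"x": -0.03,"y": 1.0,"z": 0.2,"wx": 0.0,"wy": 0.0,"wz": 0.054,"gripper": 1.0}]}}

```text
time_s: 5.1
ee_pos: [0.4326, -0.0421, 0.2524]
tcp_rot: [0.627, 0.779, -0.001, -0.001]
force: [1.6, -0.2, -0.2]
opening: 0.0855
```

Request:
{"api": "move_arm", "payload": {"series": [{"x": 0.0,"y": 1.0,"z": 0.0,"wx": 0.0,"wy": 0.0,"wz": 0.0,"gripper": 1.0},{"x": 0.0,"y": 1.0,"z": 0.0,"wx": 0.0,"wy": 0.0,"wz": 0.0,"gripper": 1.0},{"x": 0.0,"y": 1.0,"z": 0.0,"wx": 0.0,"wy": 0.0,"wz": 0.0,"gripper": 1.0}]}}

```text
time_s: 5.4
ee_pos: [0.4326, 0.1082, 0.2521]
tcp_rot: [0.628, 0.778, -0.001, -0.001]
force: [1.2, 0.5, -0.0]
opening: 0.0855
```

Request:
{"api": "move_arm", "payload": {"series": [{"x": 0.0,"y": 0.77,"z": 0.0,"wx": 0.0,"wy": 0.0,"wz": 0.0,"gripper": 1.0},{"x": 0.0,"y": 0.77,"z": 0.0,"wx": 0.0,"wy": 0.0,"wz": 0.0,"gripper": 1.0},{"x": 0.0,"y": 0.77,"z": 0.0,"wx": 0.0,"wy": 0.0,"wz": 0.0,"gripper": 1.0},{"x": 0.0,"y": 0.77,"z": 0.0,"wx": 0.0,"wy": 0.0,"wz": 0.0,"gripper": 1.0},{"x": 0.0,"y": 0.77,"z": 0.0,"wx": 0.0,"wy": 0.0,"wz": 0.0,"gripper": 1.0},{"x": 0.0,"y": 0.77,"z": 0.0,"wx": 0.0,"wy": 0.0,"wz": 0.0,"gripper": 1.0}]}}

```text
time_s: 6.0
ee_pos: [0.4339, 0.2196, 0.2527]
tcp_rot: [0.629, 0.777, -0.001, 0.0]
force: [-0.5, -0.1, -0.1]
opening: 0.0852
```

```bash
python3 - <<'E'
from h import *
c=snap('wrist','w7'); o=bot.observe();print(o['ee_pos'],o['tcp_rot'],o['dq'].round(3))
print(proj(c,[.433,.2235,.122]))
crop('w7',240,80,400,280,4,'w7c')
im=cv2.imread('pics/w7c.png'); cv2.imwrite('pics/w7c.png',im[:600*1])
E
```

```text
[0.43396736 0.21976456 0.25290048] [ 6.29511772e-01  7.76990780e-01 -5.06966338e-04  9.17676694e-06] [-0.002 -0.002 -0.004 -0.006 -0.002 -0.002 -0.002]
[322.36451268 179.78213319]
```

View pics/w7.png

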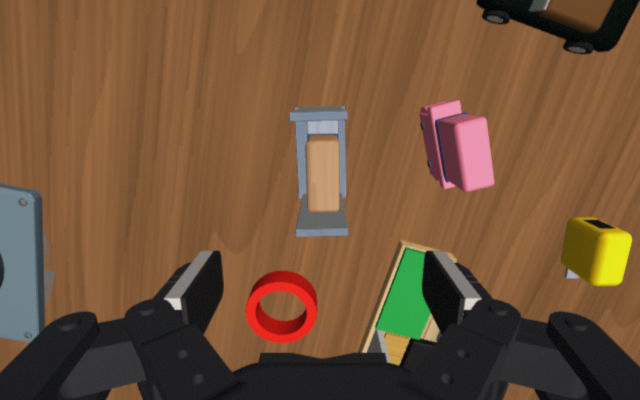

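View pics/w7c.png

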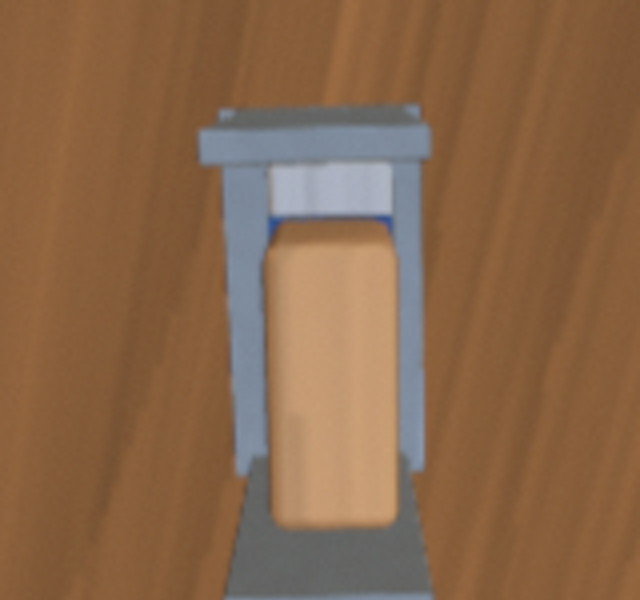

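```bash
python3 - <<'E'
from fit2 import *
m=1e-3
F=lambda u,v:np.array([240+(u+.5)/4-.5,80+(v+.5)/4-.5])
fitc(load('w7'),[[-14*m,31*m,.122],[14*m,31*m,.122],[14*m,-31*m,.122],[-14*m,-31*m,.122]],[F(266,244),F(397,242),F(397,527),F(275,527)],[.43,.22,.2])
E
```

```text
[0.4331 0.2259] 12.83 resid [[-1.0, -0.9], [1.1, -0.9], [1.1, 0.8], [-1.2, 1.3]]
```

Request:
{"api": "move_arm", "payload": {"series": [{"x": -0.006,"y": 0.041,"z": -0.6,"wx": 0.0,"wy": 0.0,"wz": 0.001,"gripper": 1.0},{"x": -0.006,"y": 0.041,"z": -0.6,"wx": 0.0,"wy": 0.0,"wz": 0.001,"gripper": 1.0},{"x": -0.006,"y": 0.041,"z": -0.6,"wx": 0.0,"wy": 0.0,"wz": 0.001,"gripper": 1.0},{"x": -0.006,"y": 0.041,"z": -0.9,"wx": 0.0,"wy": 0.0,"wz": 0.001,"gripper": 1.0},{"x": -0.006,"y": 0.041,"z": -0.9,"wx": 0.0,"wy": 0.0,"wz": 0.001,"gripper": 1.0},{"x": -0.006,"y": 0.041,"z": -0.9,"wx": 0.0,"wy": 0.0,"wz": 0.001,"gripper": 1.0}]}}

```text
time_s: 6.65
ee_pos: [0.4336, 0.2274, 0.1197]
tcp_rot: [0.626, 0.78, -0.0, 0.0]
force: [-0.2, -0.6, 0.9]
opening: 0.0857
```

Request:
{"api": "move_arm", "payload": {"series": [{"x": 0.0,"y": 0.0,"z": -0.27,"wx": 0.0,"wy": 0.0,"wz": 0.0,"gripper": 1.0},{"x": 0.0,"y": 0.0,"z": -0.27,"wx": 0.0,"wy": 0.0,"wz": 0.0,"gripper": 1.0},{"x": 0.0,"y": 0.0,"z": -0.27,"wx": 0.0,"wy": 0.0,"wz": 0.0,"gripper": 1.0},{"x": 0.0,"y": 0.0,"z": -0.27,"wx": 0.0,"wy": 0.0,"wz": 0.0,"gripper": 1.0}]}}

```text
time_s: 7.05
ee_pos: [0.4343, 0.2286, 0.08]
tcp_rot: [0.626, 0.78, 0.002, 0.0]
force: [0.6, 0.4, 0.4]
opening: 0.0856
```

```bash
python3 - <<'E'
from h import *
c=snap('wrist','w8'); o=bot.observe();print(o['ee_pos'],o['tcp_rot'],o['force'])
E
```

```text
[0.43423282 0.2286823  0.07984894] [6.25928499e-01 7.79878702e-01 1.58639724e-03 4.55559951e-04] [ 0.37781064 -0.36563991 -0.62205045]
```

View pics/w8.png

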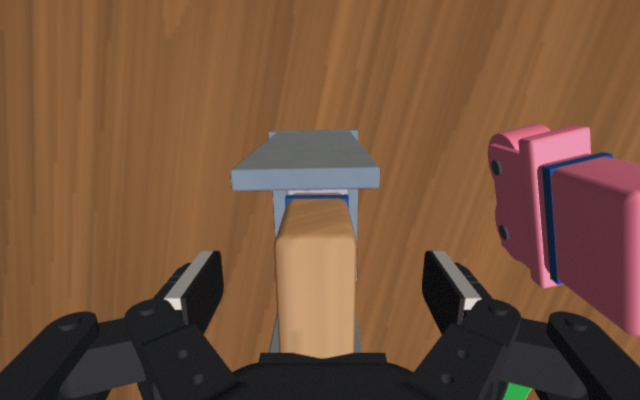

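Request:
{"api": "move_arm", "payload": {"series": [{"x": -0.012,"y": -0.015,"z": -0.015,"wx": 0.0,"wy": 0.0,"wz": 0.0,"gripper": 1.0},{"x": -0.012,"y": -0.015,"z": -0.015,"wx": 0.0,"wy": 0.0,"wz": 0.0,"gripper": 0.5},{"x": -0.012,"y": -0.015,"z": -0.015,"wx": 0.0,"wy": 0.0,"wz": 0.0,"gripper": 0.3},{"x": -0.012,"y": -0.015,"z": -0.015,"wx": 0.0,"wy": 0.0,"wz": 0.0,"gripper": 0.0},{"x": -0.012,"y": -0.015,"z": -0.015,"wx": 0.0,"wy": 0.0,"wz": 0.0,"gripper": 0.0},{"x": -0.012,"y": -0.015,"z": -0.015,"wx": 0.0,"wy": 0.0,"wz": 0.0,"gripper": 0.0},{"x": -0.012,"y": -0.015,"z": -0.015,"wx": 0.0,"wy": 0.0,"wz": 0.0,"gripper": 0.0}]}}

```text
time_s: 7.8
ee_pos: [0.4314, 0.2258, 0.0756]
tcp_rot: [0.626, 0.78, 0.0, 0.0]
force: [-1.3, -1.4, 4.1]
opening: 0.0274
```

```bash
python3 - <<'E'
from h import *
c=snap('wrist','w9'); o=bot.observe();print(o['ee_pos'],o['tcp_rot'],o['force'],o['opening'])
E
```

```text
[0.43133882 0.22583882 0.07559656] [6.25867147e-01 7.79929668e-01 1.54020599e-04 5.99520754e-05] [ 0.33452564 -0.54174488  3.39406086] 0.02739839344676011
```

View pics/w9.png

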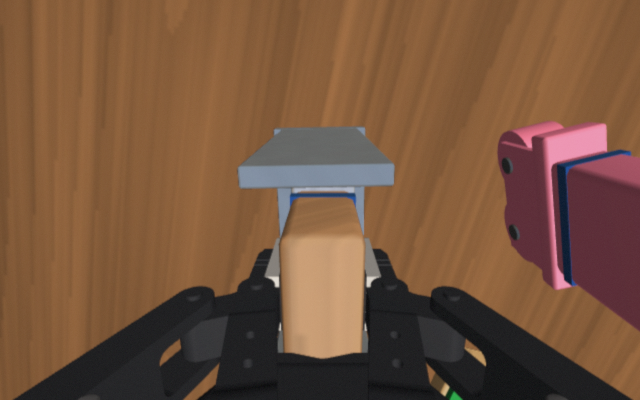

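Request:
{"api": "move_arm", "payload": {"series": [{"x": 0.0,"y": 0.0,"z": 0.1,"wx": 0.0,"wy": 0.0,"wz": 0.0,"gripper": 0.0},{"x": 0.0,"y": 0.0,"z": 0.3,"wx": 0.0,"wy": 0.0,"wz": 0.0,"gripper": 0.0},{"x": 0.0,"y": 0.0,"z": 0.5,"wx": 0.0,"wy": 0.0,"wz": 0.0,"gripper": 0.0},{"x": 0.0,"y": 0.0,"z": 0.7,"wx": 0.0,"wy": 0.0,"wz": 0.0,"gripper": 0.0},{"x": 0.0,"y": 0.0,"z": 0.9,"wx": 0.0,"wy": 0.0,"wz": 0.0,"gripper": 0.0},{"x": 0.0,"y": 0.0,"z": 1.0,"wx": 0.0,"wy": 0.0,"wz": 0.0,"gripper": 0.0},{"x": 0.0,"y": 0.0,"z": 1.0,"wx": 0.0,"wy": 0.0,"wz": 0.0,"gripper": 0.0}]}}

```text
time_s: 8.55
ee_pos: [0.4317, 0.2261, 0.2267]
tcp_rot: [0.626, 0.78, 0.001, 0.0]
force: [0.5, 1.1, -5.9]
opening: 0.0273
```

```bash
python3 - <<'E'
from h import *
c=snap('scene','s10');c=snap('wrist','w10'); o=bot.observe();print(o['ee_pos'],o['tcp_rot'],o['force'],o['opening'],o['q'])
crop('s10',270,60,470,210,4,'s10c')
E
```

```text
[0.43020726 0.22536411 0.22431011] [ 6.25802444e-01  7.79981015e-01 -8.99114782e-04 -3.30882098e-04] [-0.06910848 -0.73271887 -5.33322826] 0.027206136841456396 [-0.86989255  0.27309319  0.34979222  1.98478448 -0.11779774  0.9048161
 -0.24044173]
```

View pics/s10c.png

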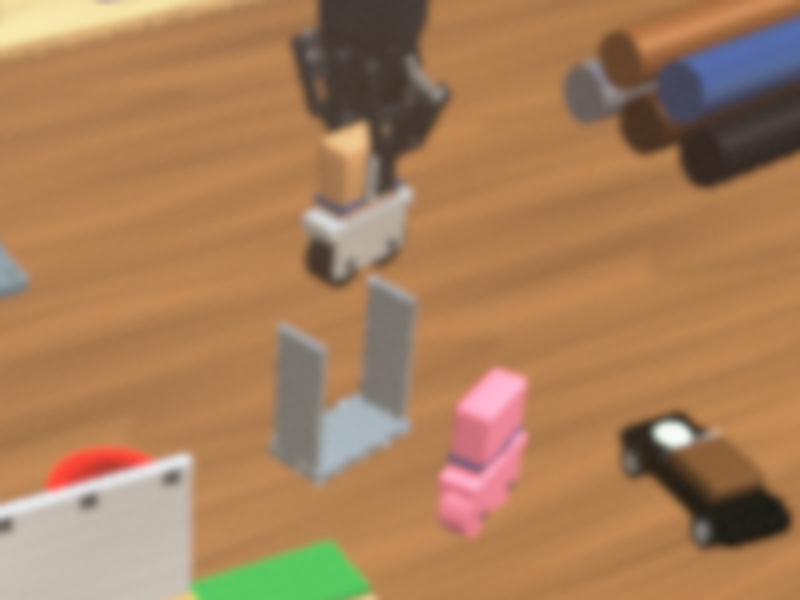

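View pics/w10.png

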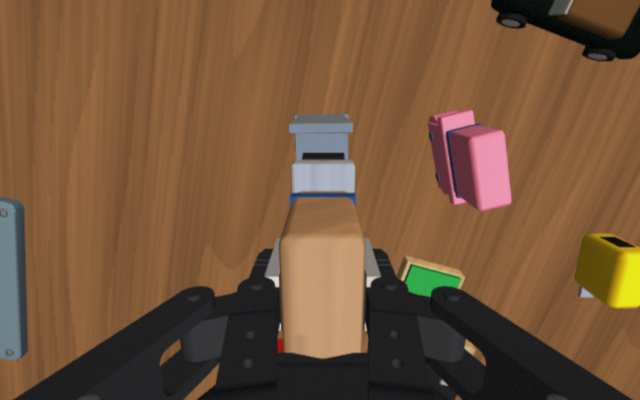

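Request:
{"api": "move_arm", "payload": {"series": [{"x": 0.0,"y": -0.3,"z": 0.25,"wx": 0.0,"wy": 0.0,"wz": -0.02,"gripper": 0.0},{"x": 0.0,"y": -0.6,"z": 0.25,"wx": 0.0,"wy": 0.0,"wz": -0.045,"gripper": 0.0},{"x": 0.0,"y": -0.8,"z": 0.25,"wx": 0.0,"wy": 0.0,"wz": -0.045,"gripper": 0.0},{"x": 0.0,"y": -1.0,"z": 0.25,"wx": 0.0,"wy": 0.0,"wz": -0.045,"gripper": 0.0}]}}

```text
time_s: 9.05
ee_pos: [0.4298, 0.0736, 0.2615]
tcp_rot: [0.73, 0.683, -0.001, -0.0]
force: [0.7, 0.2, -4.8]
opening: 0.0273
```

Request:
{"api": "move_arm", "payload": {"series": [{"x": 0.1,"y": -0.25,"z": 0.0,"wx": 0.0,"wy": 0.0,"wz": 0.0,"gripper": 0.0},{"x": 0.15,"y": -0.5,"z": 0.0,"wx": 0.0,"wy": 0.0,"wz": 0.0,"gripper": 0.0},{"x": 0.2,"y": -0.75,"z": 0.0,"wx": 0.0,"wy": 0.0,"wz": 0.0,"gripper": 0.0},{"x": 0.25,"y": -1.0,"z": 0.0,"wx": 0.0,"wy": 0.0,"wz": 0.0,"gripper": 0.0}]}}

```text
time_s: 9.45
ee_pos: [0.4675, -0.0756, 0.2612]
tcp_rot: [0.729, 0.684, -0.001, -0.001]
force: [1.0, 0.7, -5.5]
opening: 0.0275
```

Request:
{"api": "move_arm", "payload": {"series": [{"x": 0.15,"y": -0.2,"z": 0.0,"wx": 0.0,"wy": 0.0,"wz": 0.0,"gripper": 0.0},{"x": 0.3,"y": -0.4,"z": 0.0,"wx": 0.0,"wy": 0.0,"wz": 0.0,"gripper": 0.0},{"x": 0.45,"y": -0.6,"z": 0.0,"wx": 0.0,"wy": 0.0,"wz": 0.0,"gripper": 0.0},{"x": 0.63,"y": -0.8,"z": 0.0,"wx": 0.0,"wy": 0.0,"wz": 0.0,"gripper": 0.0},{"x": 0.63,"y": -0.8,"z": 0.0,"wx": 0.0,"wy": 0.0,"wz": 0.0,"gripper": 0.0},{"x": 0.63,"y": -0.8,"z": 0.0,"wx": 0.0,"wy": 0.0,"wz": 0.0,"gripper": 0.0}]}}

```text
time_s: 10.05
ee_pos: [0.5619, -0.1947, 0.2604]
tcp_rot: [0.73, 0.683, -0.002, -0.002]
force: [-0.3, 0.9, -6.2]
opening: 0.0276
```

```bash
python3 - <<'E'
from h import *
c=snap('wrist','w11'); o=bot.observe();print(o['ee_pos'],o['tcp_rot'],o['force'],o['opening'],o['q'])
c=snap('top','t11');crop('t11',330,180,430,280,6,'t11c')
E
```

```text
[ 0.5618281  -0.19359031  0.26076768] [ 0.72962297  0.68384637 -0.00119035 -0.00174437] [ 0.85804408  1.0336897  -5.06898462] 0.0275144153415803 [-0.19617813  0.46772358  0.62394444  1.6856779  -0.30084813  1.09028047
  0.45378464]
```

View pics/w11.png

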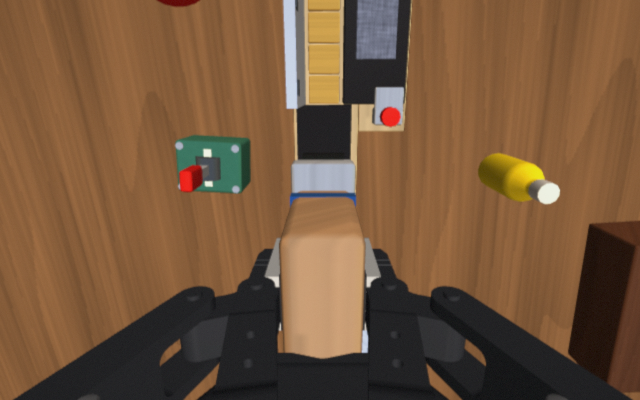

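```bash
python3 - <<'E'
from h import *
c=load('w11')
for p in ([.4395,-.189,.112],[.4395,-.189,.05],[.5626,-.1942,.024]): print(proj(c,p).round(1))
th=np.radians(-3.65)
J=lambda x,y,z:proj(c,[.5712+np.cos(th)*x-np.sin(th)*y,-.06+np.sin(th)*x+np.cos(th)*y,z]).round(1)
for a in ((-.03,-.076,.024),(.03,-.076,.024),(-.016,-.074,.028),(.016,-.074,.028),(-.016,-.044,.028),(.016,-.014,.028)): print(a,J(*a))
crop('w11',270,0,420,170,4,'w11c')
im=cv2.imread('pics/w11c.png'); cv2.imwrite('pics/w11c.png',im[80:680])
E
```

```text
[185. 182.]
[208.  167.6]
[323.9 160.4]
(-0.03, -0.076, 0.024) [296.2 107.1]
(0.03, -0.076, 0.024) [351.6 107. ]
(-0.016, -0.074, 0.028) [308.9 105.3]
(0.016, -0.074, 0.028) [338.8 105.2]
(-0.016, -0.044, 0.028) [308.5  75.7]
(0.016, -0.014, 0.028) [339.5  44.5]
```

View pics/w11c.png

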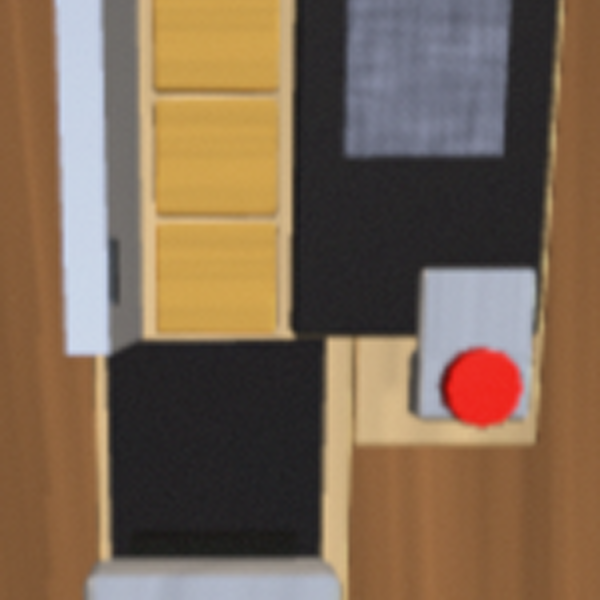

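View pics/t11c.png

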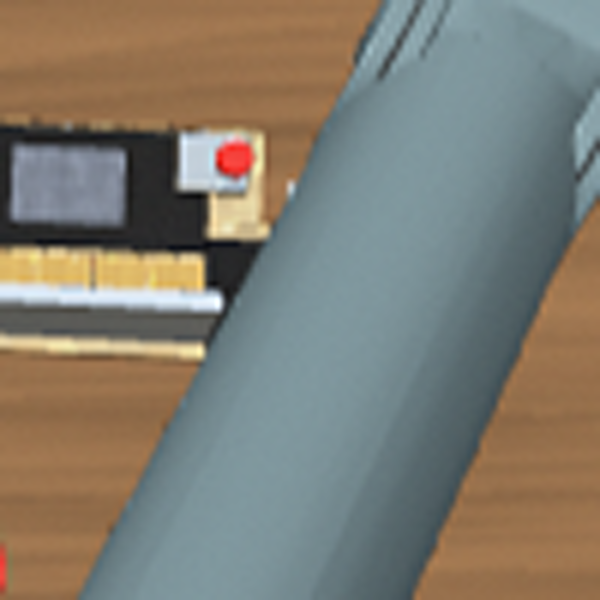

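Request:
{"api": "move_arm", "payload": {"series": [{"x": 0.008,"y": 0.005,"z": -0.25,"wx": 0.0,"wy": 0.0,"wz": 0.0,"gripper": 0.0},{"x": 0.008,"y": 0.005,"z": -0.5,"wx": 0.0,"wy": 0.0,"wz": 0.0,"gripper": 0.0},{"x": 0.008,"y": 0.005,"z": -0.75,"wx": 0.0,"wy": 0.0,"wz": 0.0,"gripper": 0.0},{"x": 0.008,"y": 0.005,"z": -1.0,"wx": 0.0,"wy": 0.0,"wz": 0.0,"gripper": 0.0},{"x": 0.008,"y": 0.005,"z": -1.0,"wx": 0.0,"wy": 0.0,"wz": 0.0,"gripper": 0.0},{"x": 0.008,"y": 0.005,"z": -1.0,"wx": 0.0,"wy": 0.0,"wz": 0.0,"gripper": 0.0}]}}

```text
time_s: 10.75
ee_pos: [0.564, -0.1928, 0.1134]
tcp_rot: [0.729, 0.684, -0.0, -0.0]
force: [0.4, -0.4, -4.3]
opening: 0.0275
```

```bash
python3 - <<'E'
from h import *
c=snap('wrist','w12'); o=bot.observe();print(o['ee_pos'],o['tcp_rot'],o['force'])
E
```

```text
[ 0.56528374 -0.1934809   0.1146897 ] [7.29339897e-01 6.84150685e-01 5.64640941e-04 9.14772413e-04] [ 0.46615368  0.0988939  -4.42233625]
```

View pics/w12.png

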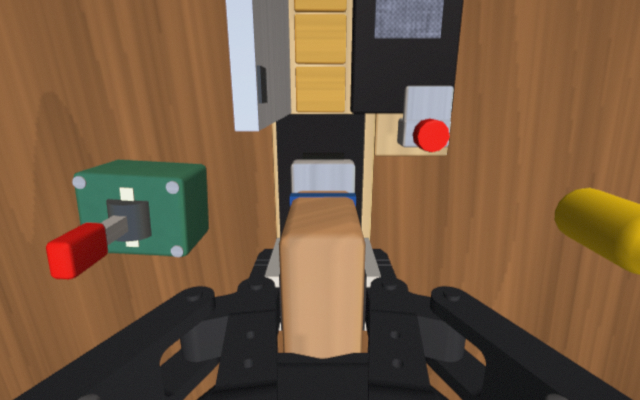

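Request:
{"api": "move_arm", "payload": {"series": [{"x": -0.01,"y": 0.0,"z": -0.08,"wx": 0.0,"wy": 0.0,"wz": 0.0,"gripper": 0.0},{"x": -0.01,"y": 0.0,"z": -0.13,"wx": 0.0,"wy": 0.0,"wz": 0.0,"gripper": 0.0},{"x": -0.01,"y": 0.0,"z": -0.15,"wx": 0.0,"wy": 0.0,"wz": 0.0,"gripper": 0.0},{"x": -0.01,"y": 0.0,"z": -0.15,"wx": 0.0,"wy": 0.0,"wz": 0.0,"gripper": 0.0}]}}

```text
time_s: 11.2
ee_pos: [0.5627, -0.1934, 0.0902]
tcp_rot: [0.73, 0.684, -0.0, -0.0]
force: [0.7, 0.0, -5.4]
opening: 0.0273
```

Request:
{"api": "move_arm", "payload": {"series": [{"x": 0.0,"y": 0.0,"z": -0.01,"wx": 0.0,"wy": 0.0,"wz": 0.0,"gripper": 0.0},{"x": 0.0,"y": 0.0,"z": -0.015,"wx": 0.0,"wy": 0.0,"wz": 0.0,"gripper": 0.0},{"x": 0.0,"y": 0.0,"z": -0.015,"wx": 0.0,"wy": 0.0,"wz": 0.0,"gripper": 0.0}]}}

```text
time_s: 11.5
ee_pos: [0.5632, -0.1942, 0.0896]
tcp_rot: [0.73, 0.684, 0.0, 0.0]
force: [-2.9, -0.4, 7.5]
opening: 0.0274
```

Request:
{"api": "move_arm", "payload": {"series": [{"x": 0.0,"y": 0.0,"z": 0.003,"wx": 0.0,"wy": 0.0,"wz": 0.0,"gripper": 0.4},{"x": 0.0,"y": 0.0,"z": 0.003,"wx": 0.0,"wy": 0.0,"wz": 0.0,"gripper": 0.6},{"x": 0.0,"y": 0.0,"z": 0.003,"wx": 0.0,"wy": 0.0,"wz": 0.0,"gripper": 1.0},{"x": 0.0,"y": 0.0,"z": 0.003,"wx": 0.0,"wy": 0.0,"wz": 0.0,"gripper": 1.0},{"x": 0.0,"y": 0.0,"z": 0.2,"wx": 0.0,"wy": 0.0,"wz": 0.0,"gripper": 1.0},{"x": 0.0,"y": 0.0,"z": 0.5,"wx": 0.0,"wy": 0.0,"wz": 0.0,"gripper": 1.0},{"x": 0.0,"y": 0.0,"z": 0.8,"wx": 0.0,"wy": 0.0,"wz": 0.0,"gripper": 1.0},{"x": 0.0,"y": 0.0,"z": 1.0,"wx": 0.0,"wy": 0.0,"wz": 0.0,"gripper": 1.0}]}}

```text
time_s: 12.3
ee_pos: [0.5637, -0.1942, 0.2414]
tcp_rot: [0.73, 0.684, 0.001, 0.001]
force: [0.2, -0.0, -0.5]
opening: 0.0851
```

```bash
python3 - <<'E'
from h import *
c=snap('wrist','w13'); o=bot.observe();print(o['ee_pos'],o['tcp_rot'],o['force'],o['q'])
crop('w13',240,60,400,260,3,'w13c')
E
```

```text
[ 0.56580127 -0.19518819  0.24552093] [0.7297376  0.68371095 0.00259356 0.00395626] [ 1.75881193 -0.84202397  3.11227113] [-0.19282416  0.48449101  0.62181195  1.70270779 -0.32001611  1.04772399
  0.46865358]
```

View pics/w13c.png

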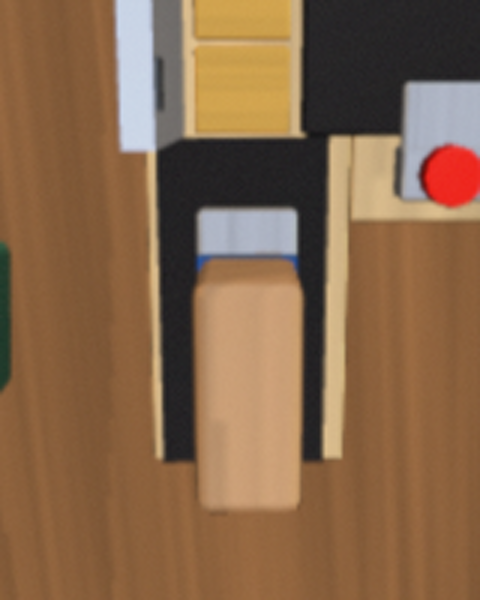

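```bash
python3 - <<'E'
from fit2 import *
m=1e-3
c=load('w13')
F=lambda u,v:np.array([240+(u+.5)/3-.5,60+(v+.5)/3-.5])
z=.136
print('handle');h=fitc(c,[[-14*m,31*m,z],[14*m,31*m,z],[14*m,-31*m,z],[-14*m,-31*m,z]],[F(194,277),F(301,277),F(300,509),F(201,509)],[.563,-.193,0])
print('frame top front');print([atz(c,*F(u,208),.08) for u in (197,298)])
print('jig');j=fitc(c,[[-.030,-.076,.024],[.030,-.076,.024],[-.030,-.193,.024],[.030,-.193,.024],[.016,-.074,.028],[-.016,-.074,.028]],[F(159,142),F(328,137),F(163,461),F(324,460),F(292,132),F(194,135)],[.571,-.06,-.06])
d=h[:2]-j[:2];t=j[2];print('roller in jig mm',1e3*(np.cos(t)*d[0]+np.sin(t)*d[1]),1e3*(-np.sin(t)*d[0]+np.cos(t)*d[1]), 'yaw',np.degrees(h[2]-t))
E
```

```text
handle
[ 0.5643 -0.1935] -3.11 resid [[-1.1, -0.2], [1.3, -0.7], [1.2, 0.4], [-1.4, 0.8]]
frame top front
[array([ 0.5518865 , -0.15062895,  0.08      ]), array([ 0.58160883, -0.15257032,  0.08      ])]
jig
[ 0.5711 -0.0578] -3.52 resid [[-1.2, -0.9], [0.8, 0.6], [0.5, 0.1], [0.1, 0.3], [-0.6, 0.4], [0.5, -0.5]]
roller in jig mm 1.4625109916477008 -135.8111110396107 yaw 0.41421683763096834
```

Request:
{"api": "move_arm", "payload": {"series": [{"x": -0.01,"y": 0.01,"z": 0.0,"wx": 0.0,"wy": 0.0,"wz": -0.25,"gripper": 1.0},{"x": -0.01,"y": 0.01,"z": 0.0,"wx": 0.0,"wy": 0.0,"wz": -0.25,"gripper": 1.0},{"x": -0.01,"y": 0.01,"z": 0.0,"wx": 0.0,"wy": 0.0,"wz": -0.25,"gripper": 1.0},{"x": -0.01,"y": 0.01,"z": 0.0,"wx": 0.0,"wy": 0.0,"wz": -0.25,"gripper": 1.0},{"x": -0.01,"y": 0.01,"z": 0.0,"wx": 0.0,"wy": 0.0,"wz": -0.25,"gripper": 1.0},{"x": -0.01,"y": 0.01,"z": 0.0,"wx": 0.0,"wy": 0.0,"wz": -0.25,"gripper": 1.0},{"x": -0.01,"y": 0.01,"z": 0.0,"wx": 0.0,"wy": 0.0,"wz": -0.25,"gripper": 1.0},{"x": -0.01,"y": 0.01,"z": 0.0,"wx": 0.0,"wy": 0.0,"wz": -0.25,"gripper": 1.0}]}}

```text
time_s: 13.15
ee_pos: [0.5613, -0.1919, 0.2379]
tcp_rot: [0.989, 0.15, -0.0, -0.0]
force: [0.3, -0.0, -0.0]
opening: 0.085
```

```bash
python3 - <<'E'
from h import *
o=bot.observe();print(o['ee_pos'],o['tcp_rot'],o['q'])
q=o['tcp_rot'];print('jaw',np.degrees(2*np.arctan2(q[1],q[0]))-90)
E
```

```text
[ 0.56129764 -0.19192676  0.2379389 ] [ 9.88751299e-01  1.49568933e-01 -5.71673751e-05 -7.50837874e-06] [-0.38032381  0.58272592  0.91654252  1.72563705 -0.51394178  1.09327079
 -0.56910853]
jaw -72.79610713866705
```

Request:
{"api": "move_arm", "payload": {"series": [{"x": 0.02,"y": -0.01,"z": 0.0,"wx": 0.0,"wy": 0.0,"wz": -0.0575,"gripper": 1.0},{"x": 0.02,"y": -0.01,"z": 0.0,"wx": 0.0,"wy": 0.0,"wz": -0.0575,"gripper": 1.0},{"x": 0.02,"y": -0.01,"z": 0.0,"wx": 0.0,"wy": 0.0,"wz": -0.0575,"gripper": 1.0},{"x": 0.02,"y": -0.01,"z": 0.0,"wx": 0.0,"wy": 0.0,"wz": -0.0575,"gripper": 1.0},{"x": 0.02,"y": -0.01,"z": 0.0,"wx": 0.0,"wy": 0.0,"wz": -0.0575,"gripper": 1.0}]}}

```text
time_s: 13.65
ee_pos: [0.5643, -0.1934, 0.2379]
tcp_rot: [1.0, -0.026, -0.0, 0.0]
force: [-0.0, -1.0, -0.4]
opening: 0.0854
```

```bash
python3 - <<'E'
from h import *
c=snap('wrist','w14');o=bot.observe();print(o['ee_pos'],o['tcp_rot'],o['q'])
q=o['tcp_rot'];print('jaw',np.degrees(2*np.arctan2(q[1],q[0]))-90)
E
```

```text
[ 0.56431939 -0.19346111  0.23806746] [ 9.99645915e-01 -2.66090141e-02 -5.09038099e-05 -4.37565089e-05] [-0.42099507  0.62879646  1.00233053  1.71873471 -0.58201547  1.12379457
 -0.86555362]
jaw -93.04952835091464
```

View pics/w14.png

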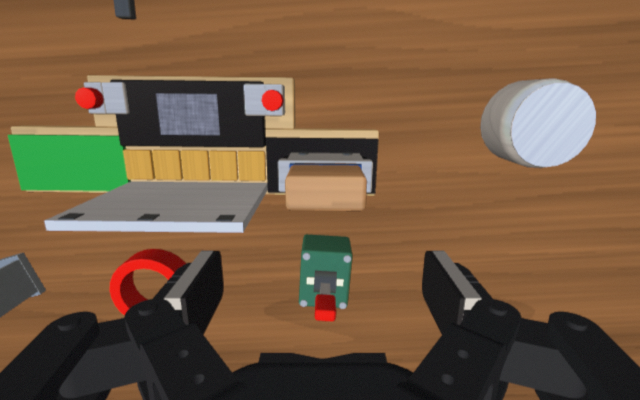

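Request:
{"api": "move_arm", "payload": {"series": [{"x": 0.0,"y": 0.0,"z": -0.3,"wx": 0.0,"wy": 0.0,"wz": -0.001,"gripper": 1.0},{"x": 0.0,"y": 0.0,"z": -0.5,"wx": 0.0,"wy": 0.0,"wz": -0.001,"gripper": 1.0},{"x": 0.0,"y": 0.0,"z": -0.6,"wx": 0.0,"wy": 0.0,"wz": -0.001,"gripper": 1.0},{"x": 0.0,"y": 0.0,"z": -0.6,"wx": 0.0,"wy": 0.0,"wz": -0.001,"gripper": 1.0}]}}

```text
time_s: 14.1
ee_pos: [0.5633, -0.1931, 0.1467]
tcp_rot: [1.0, -0.03, -0.002, -0.0]
force: [0.3, 0.3, 0.3]
opening: 0.0853
```

```bash
python3 - <<'E'
from h import *
c=snap('wrist','w15');o=bot.observe();print(o['ee_pos'],o['tcp_rot'],o['force'])
q=o['tcp_rot'];print('jaw',np.degrees(2*np.arctan2(q[1],q[0]))-90)
E
```

```text
[ 0.56424976 -0.19375312  0.14830811] [ 9.99534087e-01 -3.05207459e-02 -3.04622724e-04  2.53900570e-05] [ 0.20588192 -0.84067709  0.22318547]
jaw -93.49796322664315
```

View pics/w15.png

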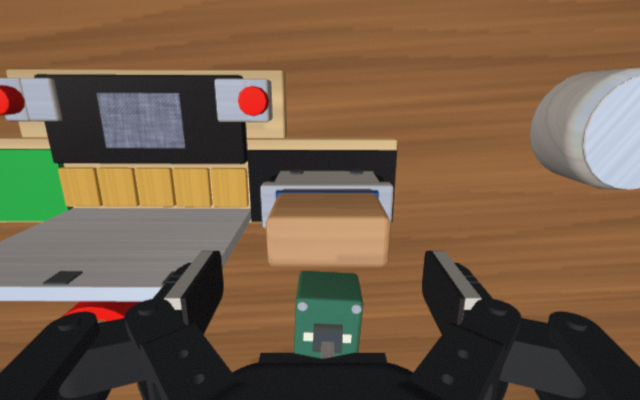

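Request:
{"api": "move_arm", "payload": {"series": [{"x": 0.0,"y": -0.013,"z": -0.15,"wx": 0.0,"wy": 0.0,"wz": 0.0,"gripper": 1.0},{"x": 0.0,"y": -0.013,"z": -0.3,"wx": 0.0,"wy": 0.0,"wz": 0.0,"gripper": 1.0},{"x": 0.0,"y": -0.013,"z": -0.4,"wx": 0.0,"wy": 0.0,"wz": 0.0,"gripper": 1.0},{"x": 0.0,"y": -0.013,"z": -0.4,"wx": 0.0,"wy": 0.0,"wz": 0.0,"gripper": 1.0},{"x": 0.0,"y": -0.013,"z": -0.4,"wx": 0.0,"wy": 0.0,"wz": 0.0,"gripper": 1.0}]}}

```text
time_s: 14.65
ee_pos: [0.565, -0.196, 0.0893]
tcp_rot: [1.0, -0.031, 0.001, 0.0]
force: [0.4, 0.4, 0.8]
opening: 0.0859
```

```bash
python3 - <<'E'
from h import *
c=snap('wrist','w16');o=bot.observe();print(o['ee_pos'],o['tcp_rot'],o['force'])
c=snap('scene','s16');crop('s16',200,120,400,270,4,'s16c')
E
```

```text
[ 0.56523059 -0.19603822  0.08959565] [ 9.99531522e-01 -3.05888247e-02  9.58482165e-04  3.76739056e-04] [-0.14938828 -1.34836957  0.4976587 ]
```

View pics/w16.png

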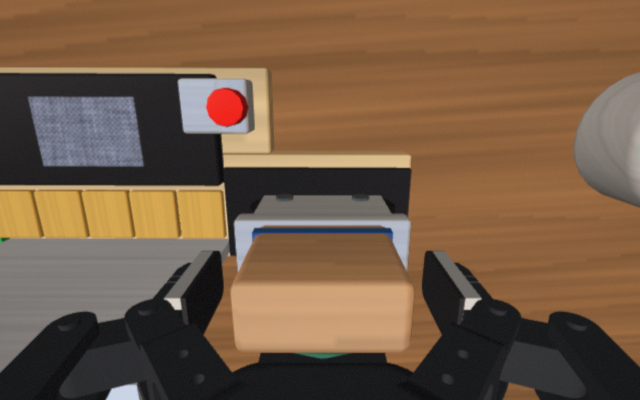

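View pics/s16c.png

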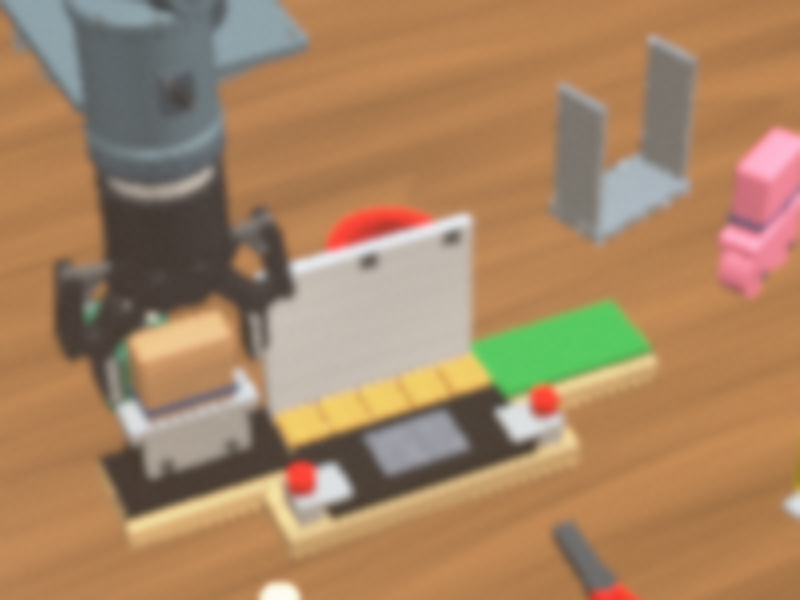

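Request:
{"api": "move_arm", "payload": {"series": [{"x": -0.004,"y": 0.0,"z": -0.01,"wx": 0.0,"wy": 0.0,"wz": 0.0,"gripper": 0.8},{"x": -0.004,"y": 0.0,"z": -0.01,"wx": 0.0,"wy": 0.0,"wz": 0.0,"gripper": 0.7},{"x": -0.004,"y": 0.0,"z": -0.01,"wx": 0.0,"wy": 0.0,"wz": 0.0,"gripper": 0.0},{"x": -0.004,"y": 0.0,"z": -0.01,"wx": 0.0,"wy": 0.0,"wz": 0.0,"gripper": 0.0},{"x": -0.004,"y": 0.0,"z": -0.01,"wx": 0.0,"wy": 0.0,"wz": 0.0,"gripper": 0.0}]}}

```text
time_s: 15.25
ee_pos: [0.5641, -0.1956, 0.0874]
tcp_rot: [1.0, -0.031, 0.0, -0.0]
force: [-1.1, 0.9, 7.0]
opening: 0.0611
```

```bash
python3 - <<'E'
from h import *
c=snap('wrist','w17');o=bot.observe();print(o['ee_pos'],o['tcp_rot'],o['force'],o['opening'],o['q'])
q=o['tcp_rot'];print('jaw',np.degrees(2*np.arctan2(q[1],q[0]))-90)
E
```

```text
[ 0.56404229 -0.19561201  0.08738321] [ 9.99530109e-01 -3.06499903e-02  3.70156112e-04 -4.77735155e-05] [-0.88991895 -0.31512606  6.510421  ] 0.0616274347924707 [-0.307948    0.80593975  0.82906605  1.81490803 -0.76581595  0.87547819
 -0.741218  ]
jaw -93.51278055733518
```

View pics/w17.png

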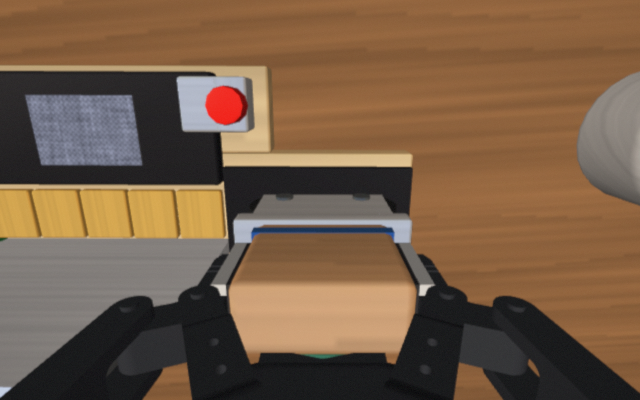

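Request:
{"api": "move_arm", "payload": {"series": [{"x": -0.003,"y": 0.0,"z": -0.012,"wx": 0.0,"wy": 0.0,"wz": 0.0,"gripper": 0.0},{"x": -0.003,"y": 0.0,"z": -0.012,"wx": 0.0,"wy": 0.0,"wz": 0.0,"gripper": 0.0},{"x": -0.003,"y": 0.0,"z": -0.012,"wx": 0.0,"wy": 0.0,"wz": 0.0,"gripper": 0.0}]}}

```text
time_s: 15.6
ee_pos: [0.5641, -0.1969, 0.0873]
tcp_rot: [1.0, -0.031, 0.001, 0.0]
force: [-3.8, 0.8, 18.8]
opening: 0.0613
```

Request:
{"api": "move_arm", "payload": {"series": [{"x": 0.0,"y": 0.0,"z": -0.014,"wx": 0.0,"wy": 0.0,"wz": 0.0,"gripper": 0.0},{"x": 0.002,"y": 0.035,"z": -0.014,"wx": 0.0,"wy": 0.0,"wz": 0.0,"gripper": 0.0},{"x": 0.004,"y": 0.07,"z": -0.014,"wx": 0.0,"wy": 0.0,"wz": 0.0,"gripper": 0.0},{"x": 0.006,"y": 0.105,"z": -0.014,"wx": 0.0,"wy": 0.0,"wz": 0.0,"gripper": 0.0},{"x": 0.008,"y": 0.14,"z": -0.014,"wx": 0.0,"wy": 0.0,"wz": 0.0,"gripper": 0.0}]}}

```text
time_s: 16.1
ee_pos: [0.5661, -0.178, 0.087]
tcp_rot: [0.999, -0.032, 0.003, 0.002]
force: [-5.4, -1.3, 31.4]
opening: 0.0615
```

```bash
cat > st.py <<'E'
from h import *
o=bot.observe();q=o['tcp_rot'];p=o['ee_pos'];th=np.radians(-3.55);d=p[:2]-np.array([.5711,-.059])
print('t',o['time_s'],p.round(4),'jaw',(np.degrees(2*np.arctan2(q[1],q[0]))-90).round(2),'tilt',q[2:].round(4),'F',o['force'].round(1),'T',o['ft_torque'].round(2),'q3',o['q'].round(2),'open',round(o['opening'],4),'jig',((np.cos(th)*d[0]+np.sin(th)*d[1])*1e3).round(1),((-np.sin(th)*d[0]+np.cos(th)*d[1])*1e3).round(1))
E
python3 st.py
```

```text
t 16.1 [ 0.5661 -0.178   0.087 ] jaw -93.61 tilt [0.0026 0.0018] F [-5.4 -1.3 31.4] T [-0.1   1.57  0.16] q3 [-0.34  0.8   0.83  1.83 -0.77  0.86 -0.77] open 0.0615 jig 2.4 -119.1
```

Request:
{"api": "move_arm", "payload": {"series": [{"x": -0.004,"y": 0.05,"z": 0.0,"wx": 0.0,"wy": 0.0,"wz": 0.0,"gripper": 0.0},{"x": -0.002,"y": 0.1,"z": 0.0,"wx": 0.0,"wy": 0.0,"wz": 0.0,"gripper": 0.0},{"x": 0.0,"y": 0.15,"z": 0.0,"wx": 0.0,"wy": 0.0,"wz": 0.0,"gripper": 0.0},{"x": 0.003,"y": 0.2,"z": 0.0,"wx": 0.0,"wy": 0.0,"wz": 0.0,"gripper": 0.0},{"x": 0.005,"y": 0.25,"z": 0.0,"wx": 0.0,"wy": 0.0,"wz": 0.0,"gripper": 0.0}]}}

```text
time_s: 16.6
ee_pos: [0.5682, -0.1402, 0.087]
tcp_rot: [0.999, -0.032, 0.004, 0.002]
force: [-2.7, -2.6, 28.1]
opening: 0.0613
```

```bash
python3 st.py; python3 -c "
from h import *
snap('wrist','w18')"
```

```text
t 16.6 [ 0.5682 -0.1402  0.087 ] jaw -93.62 tilt [0.0037 0.0018] F [-2.7 -2.6 28.1] T [-0.4   0.8  -0.03] q3 [-0.42  0.79  0.84  1.85 -0.77  0.85 -0.82] open 0.0613 jig 2.1 -81.3
```

View pics/w18.png

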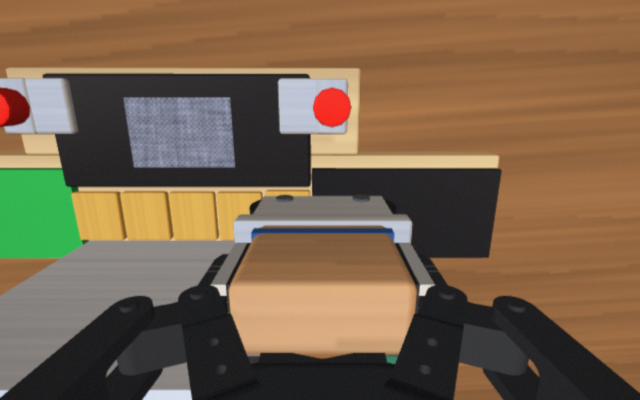

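Request:
{"api": "move_arm", "payload": {"series": [{"x": -0.004,"y": 0.05,"z": -0.003,"wx": 0.0,"wy": 0.0,"wz": 0.0,"gripper": 0.0},{"x": -0.003,"y": 0.1,"z": -0.003,"wx": 0.0,"wy": 0.0,"wz": 0.0,"gripper": 0.0},{"x": 0.0,"y": 0.15,"z": -0.003,"wx": 0.0,"wy": 0.0,"wz": 0.0,"gripper": 0.0},{"x": 0.003,"y": 0.2,"z": -0.003,"wx": 0.0,"wy": 0.0,"wz": 0.0,"gripper": 0.0},{"x": 0.006,"y": 0.25,"z": -0.003,"wx": 0.0,"wy": 0.0,"wz": 0.0,"gripper": 0.0},{"x": 0.009,"y": 0.3,"z": -0.003,"wx": 0.0,"wy": 0.0,"wz": 0.0,"gripper": 0.0}]}}

```text
time_s: 17.25
ee_pos: [0.5707, -0.0959, 0.087]
tcp_rot: [0.999, -0.032, 0.005, 0.002]
force: [-1.8, -2.4, 28.0]
opening: 0.0615
```

```bash
python3 st.py; python3 -c "
from h import *
snap('wrist','w19')"
```

```text
t 17.25 [ 0.5707 -0.0959  0.087 ] jaw -93.65 tilt [0.005  0.0022] F [-1.8 -2.4 28. ] T [-0.52  0.24 -0.  ] q3 [-0.5   0.78  0.84  1.87 -0.78  0.84 -0.89] open 0.0615 jig 1.9 -36.9
```

View pics/w19.png

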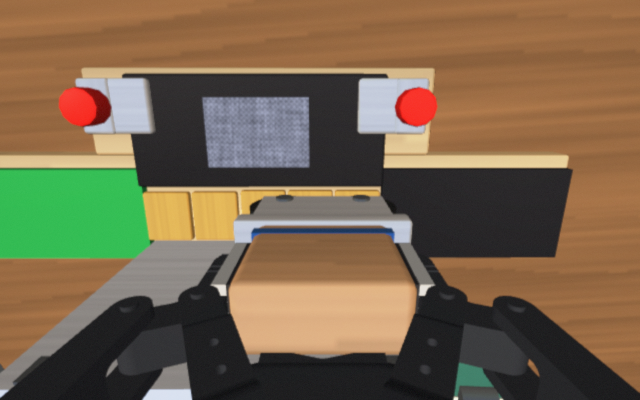

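Request:
{"api": "move_arm", "payload": {"series": [{"x": -0.004,"y": 0.05,"z": -0.003,"wx": 0.0,"wy": 0.0,"wz": 0.0,"gripper": 0.0},{"x": -0.003,"y": 0.1,"z": -0.003,"wx": 0.0,"wy": 0.0,"wz": 0.0,"gripper": 0.0},{"x": 0.0,"y": 0.15,"z": -0.003,"wx": 0.0,"wy": 0.0,"wz": 0.0,"gripper": 0.0},{"x": 0.003,"y": 0.2,"z": -0.003,"wx": 0.0,"wy": 0.0,"wz": 0.0,"gripper": 0.0},{"x": 0.006,"y": 0.25,"z": -0.003,"wx": 0.0,"wy": 0.0,"wz": 0.0,"gripper": 0.0},{"x": 0.009,"y": 0.3,"z": -0.003,"wx": 0.0,"wy": 0.0,"wz": 0.0,"gripper": 0.0}]}}

```text
time_s: 17.9
ee_pos: [0.5735, -0.0498, 0.0869]
tcp_rot: [0.999, -0.032, 0.006, 0.001]
force: [-0.6, -2.1, 31.5]
opening: 0.0616
```

```bash
python3 st.py
```

```text
t 17.9 [ 0.5735 -0.0498  0.0869] jaw -93.61 tilt [0.006  0.0013] F [-0.6 -2.1 31.5] T [-0.51 -0.09 -0.06] q3 [-0.59  0.78  0.85  1.88 -0.79  0.84 -0.96] open 0.0616 jig 1.8 9.3
```

Request:
{"api": "move_arm", "payload": {"series": [{"x": -0.004,"y": 0.05,"z": -0.003,"wx": 0.0,"wy": 0.0,"wz": 0.0,"gripper": 0.0},{"x": -0.003,"y": 0.1,"z": -0.003,"wx": 0.0,"wy": 0.0,"wz": 0.0,"gripper": 0.0},{"x": 0.0,"y": 0.15,"z": -0.003,"wx": 0.0,"wy": 0.0,"wz": 0.0,"gripper": 0.0},{"x": 0.003,"y": 0.2,"z": -0.003,"wx": 0.0,"wy": 0.0,"wz": 0.0,"gripper": 0.0},{"x": 0.006,"y": 0.25,"z": -0.003,"wx": 0.0,"wy": 0.0,"wz": 0.0,"gripper": 0.0},{"x": 0.009,"y": 0.3,"z": -0.003,"wx": 0.0,"wy": 0.0,"wz": 0.0,"gripper": 0.0}]}}

```text
time_s: 18.5
ee_pos: [0.5761, -0.0046, 0.0869]
tcp_rot: [0.999, -0.031, 0.007, 0.001]
force: [0.9, -2.7, 33.6]
opening: 0.0616
```

```bash
python3 st.py; python3 -c "
from h import *
snap('wrist','w20')"
```

```text
t 18.5 [ 0.5761 -0.0046  0.0869] jaw -93.6 tilt [0.0071 0.0011] F [ 0.9 -2.7 33.6] T [-0.62 -0.4  -0.01] q3 [-0.67  0.78  0.85  1.88 -0.79  0.84 -1.04] open 0.0616 jig 1.6 54.6
```

View pics/w20.png

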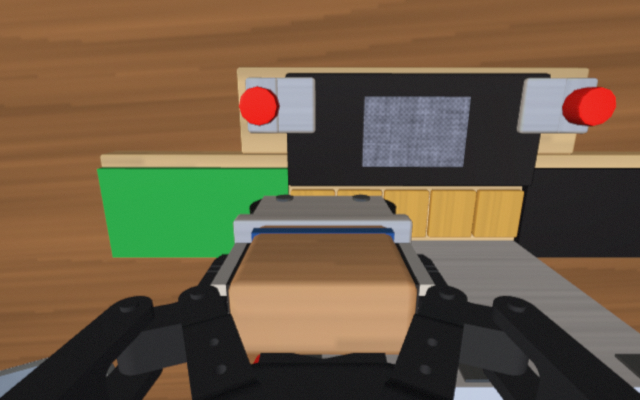

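Request:
{"api": "move_arm", "payload": {"series": [{"x": -0.004,"y": 0.05,"z": 0.0,"wx": 0.0,"wy": 0.0,"wz": 0.0,"gripper": 0.0},{"x": -0.003,"y": 0.1,"z": 0.0,"wx": 0.0,"wy": 0.0,"wz": 0.0,"gripper": 0.0},{"x": 0.0,"y": 0.15,"z": 0.0,"wx": 0.0,"wy": 0.0,"wz": 0.0,"gripper": 0.0},{"x": 0.003,"y": 0.2,"z": 0.0,"wx": 0.0,"wy": 0.0,"wz": 0.0,"gripper": 0.0},{"x": 0.006,"y": 0.25,"z": 0.0,"wx": 0.0,"wy": 0.0,"wz": 0.0,"gripper": 0.0},{"x": 0.009,"y": 0.3,"z": 0.0,"wx": 0.0,"wy": 0.0,"wz": 0.0,"gripper": 0.0},{"x": 0.012,"y": 0.35,"z": 0.0,"wx": 0.0,"wy": 0.0,"wz": 0.0,"gripper": 0.0}]}}

```text
time_s: 19.25
ee_pos: [0.5789, 0.0485, 0.087]
tcp_rot: [0.999, -0.031, 0.008, 0.001]
force: [3.3, -2.3, 29.3]
opening: 0.0613
```

```bash
python3 st.py; python3 -c "
from h import *
snap('wrist','w21')"
```

```text
t 19.25 [0.5789 0.0485 0.087 ] jaw -93.61 tilt [0.0081 0.0006] F [ 3.3 -2.3 29.3] T [-0.59 -1.24  0.06] q3 [-0.76  0.79  0.85  1.87 -0.8   0.84 -1.13] open 0.0613 jig 1.2 107.8
```

View pics/w21.png

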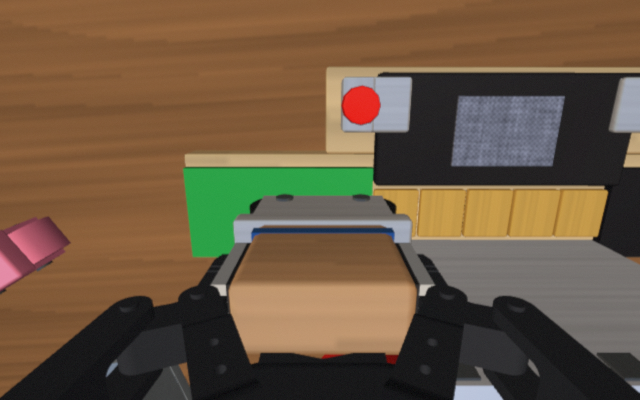

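Request:
{"api": "move_arm", "payload": {"series": [{"x": 0.0,"y": 0.05,"z": 0.004,"wx": 0.0,"wy": 0.0,"wz": 0.0,"gripper": 0.0},{"x": 0.002,"y": 0.1,"z": 0.008,"wx": 0.0,"wy": 0.0,"wz": 0.0,"gripper": 0.0},{"x": 0.004,"y": 0.14,"z": 0.012,"wx": 0.0,"wy": 0.0,"wz": 0.0,"gripper": 0.0},{"x": 0.006,"y": 0.175,"z": 0.016,"wx": 0.0,"wy": 0.0,"wz": 0.0,"gripper": 0.0},{"x": 0.006,"y": 0.175,"z": 0.02,"wx": 0.0,"wy": 0.0,"wz": 0.0,"gripper": 0.0},{"x": 0.006,"y": 0.175,"z": 0.02,"wx": 0.0,"wy": 0.0,"wz": 0.0,"gripper": 0.0}]}}

```text
time_s: 19.9
ee_pos: [0.5773, 0.0769, 0.0872]
tcp_rot: [1.0, -0.031, 0.005, -0.0]
force: [6.2, 0.3, 9.9]
opening: 0.0613
```

```bash
python3 st.py; python3 -c "
from h import *
snap('wrist','w22')
snap('scene','s22');crop('s22',230,110,430,260,4,'s22c')"
```

```text
t 19.9 [0.5773 0.0769 0.0872] jaw -93.5 tilt [ 0.0054 -0.0001] F [6.2 0.3 9.9] T [ 0.05 -1.73 -0.03] q3 [-0.81  0.79  0.86  1.86 -0.79  0.85 -1.17] open 0.0613 jig -2.3 136.0
```

View pics/w22.png

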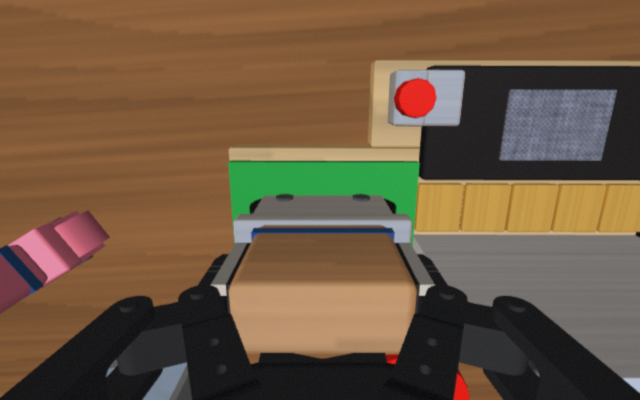

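View pics/s22c.png

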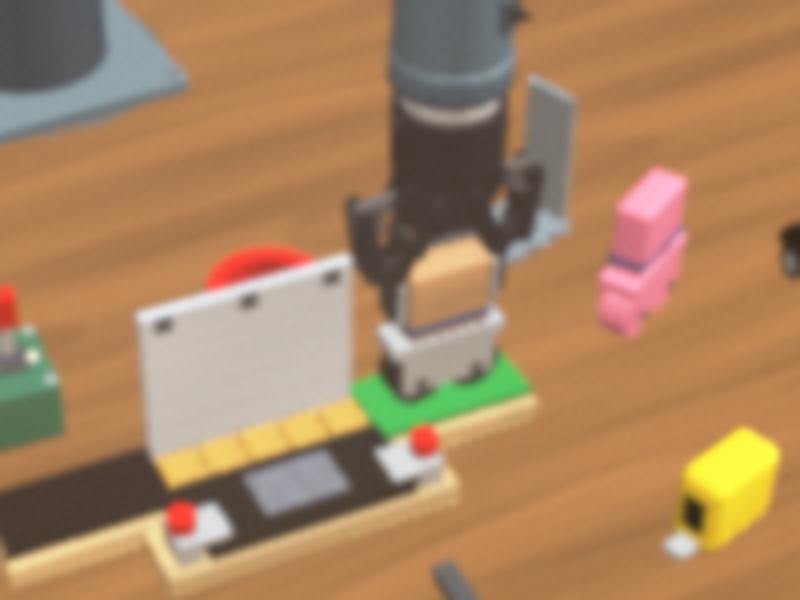

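Request:
{"api": "move_arm", "payload": {"series": [{"x": 0.0,"y": 0.0,"z": 0.02,"wx": 0.0,"wy": 0.0,"wz": 0.0,"gripper": 0.0},{"x": 0.0,"y": -0.005,"z": 0.03,"wx": 0.0,"wy": 0.0,"wz": 0.0,"gripper": 0.0},{"x": 0.005,"y": -0.005,"z": 0.03,"wx": 0.0,"wy": 0.0,"wz": 0.0,"gripper": 0.0},{"x": 0.005,"y": -0.005,"z": 0.03,"wx": 0.0,"wy": 0.0,"wz": 0.0,"gripper": 0.0}]}}

```text
time_s: 20.4
ee_pos: [0.5719, 0.0761, 0.0883]
tcp_rot: [1.0, -0.031, -0.001, 0.0]
force: [0.1, 1.1, -5.2]
opening: 0.0615
```

```bash
python3 st.py; python3 -c "
from h import *
snap('wrist','w23')"
```

```text
t 20.4 [0.5719 0.0761 0.0883] jaw -93.51 tilt [-0.0008  0.0001] F [ 0.1  1.1 -5.2] T [-0.01 -0.02 -0.01] q3 [-0.81  0.79  0.86  1.87 -0.79  0.86 -1.18] open 0.0615 jig -7.5 134.9
```

View pics/w23.png

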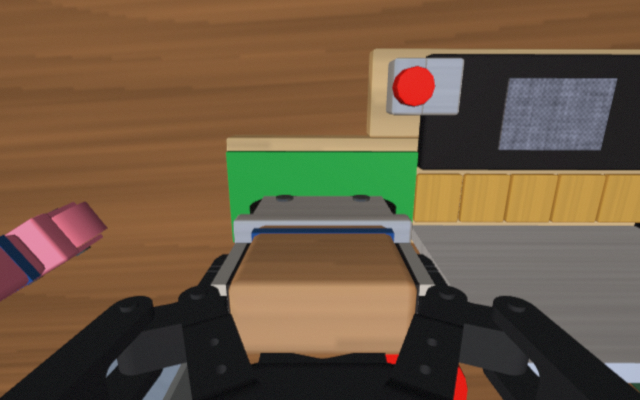

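Request:
{"api": "move_arm", "payload": {"series": [{"x": 0.05,"y": 0.0,"z": 0.0,"wx": 0.0,"wy": 0.0,"wz": 0.0,"gripper": 0.0},{"x": 0.05,"y": 0.0,"z": 0.0,"wx": 0.0,"wy": 0.0,"wz": 0.0,"gripper": 0.0},{"x": 0.05,"y": 0.0,"z": 0.0,"wx": 0.0,"wy": 0.0,"wz": 0.0,"gripper": 0.0}]}}

```text
time_s: 20.75
ee_pos: [0.5805, 0.0759, 0.0889]
tcp_rot: [1.0, -0.031, 0.0, 0.0]
force: [-0.3, 0.6, -4.8]
opening: 0.0616
```

```bash
python3 st.py; python3 -c "
from h import *
snap('wrist','w24')"
```

```text
t 20.75 [0.5805 0.0759 0.0889] jaw -93.51 tilt [0.     0.0001] F [-0.3  0.6 -4.8] T [-0.03  0.02  0.03] q3 [-0.8   0.8   0.86  1.85 -0.79  0.87 -1.18] open 0.0616 jig 1.0 135.3
```

View pics/w24.png

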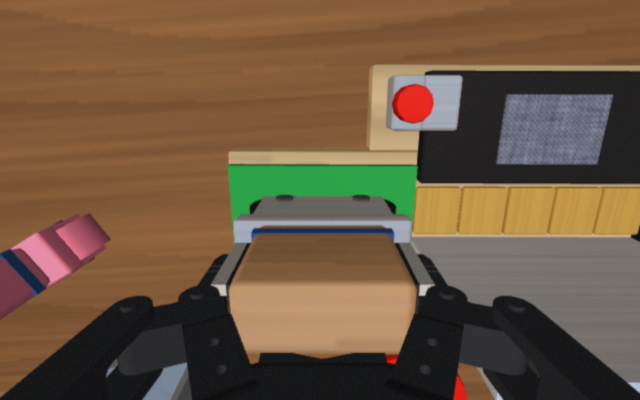

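Request:
{"api": "move_arm", "payload": {"series": [{"x": -0.005,"y": -0.002,"z": -0.008,"wx": 0.0,"wy": 0.0,"wz": 0.0,"gripper": 0.0},{"x": -0.005,"y": -0.002,"z": -0.014,"wx": 0.0,"wy": 0.0,"wz": 0.0,"gripper": 0.0},{"x": -0.005,"y": -0.002,"z": -0.018,"wx": 0.0,"wy": 0.0,"wz": 0.0,"gripper": 0.0},{"x": -0.005,"y": -0.002,"z": -0.018,"wx": 0.0,"wy": 0.0,"wz": 0.0,"gripper": 0.0}]}}

```text
time_s: 21.2
ee_pos: [0.5795, 0.0756, 0.0873]
tcp_rot: [1.0, -0.031, -0.0, -0.0]
force: [-2.8, -0.1, 7.1]
opening: 0.0614
```

```bash
python3 st.py
```

```text
t 21.2 [0.5795 0.0756 0.0873] jaw -93.52 tilt [-0.     -0.0005] F [-2.8 -0.1  7.1] T [ 0.07  0.94 -0.01] q3 [-0.8   0.8   0.86  1.85 -0.79  0.87 -1.18] open 0.0614 jig 0.1 134.9
```

Request:
{"api": "move_arm", "payload": {"series": [{"x": 0.0,"y": 0.0,"z": 0.003,"wx": 0.0,"wy": 0.0,"wz": 0.0,"gripper": 0.76},{"x": 0.0,"y": 0.0,"z": 0.003,"wx": 0.0,"wy": 0.0,"wz": 0.0,"gripper": 0.85},{"x": 0.0,"y": 0.0,"z": 0.003,"wx": 0.0,"wy": 0.0,"wz": 0.0,"gripper": 1.0},{"x": 0.0,"y": 0.0,"z": 0.003,"wx": 0.0,"wy": 0.0,"wz": 0.0,"gripper": 1.0},{"x": 0.0,"y": 0.0,"z": 0.2,"wx": 0.0,"wy": 0.0,"wz": 0.0,"gripper": 1.0},{"x": 0.0,"y": 0.0,"z": 0.5,"wx": 0.0,"wy": 0.0,"wz": 0.0,"gripper": 1.0},{"x": 0.0,"y": 0.0,"z": 0.8,"wx": 0.0,"wy": 0.0,"wz": 0.0,"gripper": 1.0},{"x": 0.0,"y": 0.0,"z": 1.0,"wx": 0.0,"wy": 0.0,"wz": 0.0,"gripper": 1.0}]}}

```text
time_s: 22.0
ee_pos: [0.5804, 0.0753, 0.2392]
tcp_rot: [1.0, -0.031, 0.001, -0.0]
force: [1.0, -0.1, 0.1]
opening: 0.0856
```

Request:
{"api": "move_arm", "payload": {"series": [{"x": 0.2,"y": 0.0,"z": 0.0,"wx": 0.0,"wy": 0.0,"wz": 0.0,"gripper": 1.0},{"x": 0.2,"y": 0.0,"z": 0.0,"wx": 0.0,"wy": 0.0,"wz": 0.0,"gripper": 1.0},{"x": 0.2,"y": 0.0,"z": 0.0,"wx": 0.0,"wy": 0.0,"wz": 0.0,"gripper": 1.0}]}}

```text
time_s: 22.3
ee_pos: [0.6092, 0.0755, 0.2358]
tcp_rot: [1.0, -0.031, -0.0, 0.0]
force: [-0.2, -0.8, -0.3]
opening: 0.0854
```

```bash
python3 st.py; python3 -c "
from h import *
snap('wrist','w25');crop('w25',220,90,620,270,2,'w25c')
snap('scene','s25');crop('s25',200,130,400,280,4,'s25c')"
```

```text
t 22.3 [0.6092 0.0755 0.2358] jaw -93.52 tilt [-0.0004  0.0003] F [-0.2 -0.8 -0.3] T [-0.01  0.    0.04] q3 [-0.86  0.67  1.01  1.67 -0.62  1.15 -1.31] open 0.0854 jig 29.7 136.6
```

View pics/w25.png

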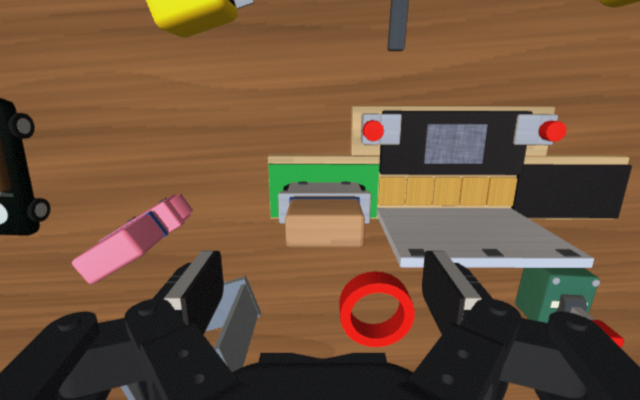

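View pics/s25c.png

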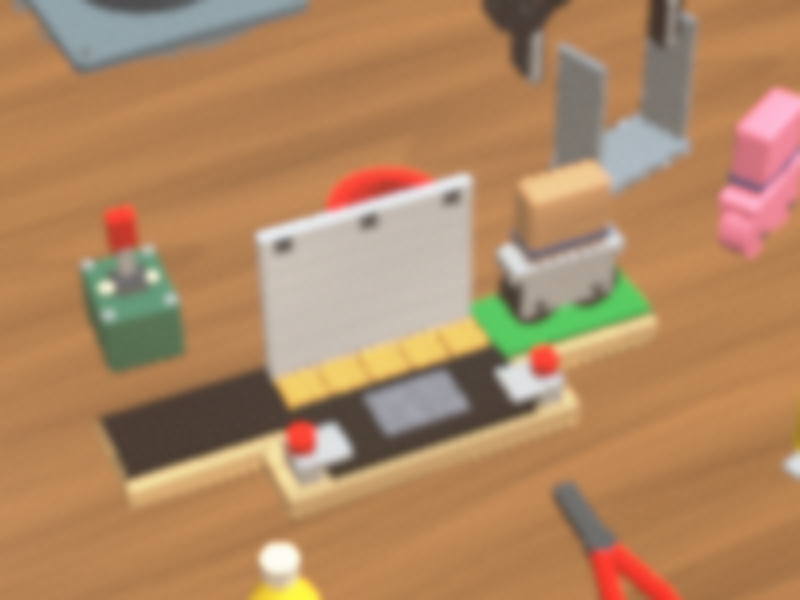

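Request:
{"api": "move_arm", "payload": {"series": [{"x": 0.0,"y": -0.3,"z": 0.0,"wx": 0.0,"wy": 0.0,"wz": 0.0,"gripper": 1.0},{"x": 0.0,"y": -0.6,"z": 0.0,"wx": 0.0,"wy": 0.0,"wz": 0.0,"gripper": 1.0},{"x": 0.0,"y": -0.9,"z": 0.0,"wx": 0.0,"wy": 0.0,"wz": 0.0,"gripper": 1.0},{"x": 0.0,"y": -0.9,"z": -0.3,"wx": 0.0,"wy": 0.0,"wz": 0.0,"gripper": 1.0},{"x": 0.0,"y": -0.9,"z": -0.3,"wx": 0.0,"wy": 0.0,"wz": 0.0,"gripper": 1.0},{"x": 0.0,"y": -0.9,"z": -0.3,"wx": 0.0,"wy": 0.0,"wz": 0.0,"gripper": 1.0}]}}

```text
time_s: 23.0
ee_pos: [0.6086, -0.0584, 0.1908]
tcp_rot: [1.0, -0.03, -0.001, -0.0]
force: [0.9, 0.2, -0.2]
opening: 0.0856
```

```bash
python3 st.py; python3 -c "
from h import *
snap('wrist','w26');crop('w26',180,130,450,260,2.9,'w26c');crop('w14',110,120,280,210,4.5,'w14c')
snap('top','t26');crop('t26',215,190,415,290,4,'t26c')"
```

```text
t 23.0 [ 0.6086 -0.0584  0.1908] jaw -93.48 tilt [-0.0013 -0.0003] F [ 0.9  0.2 -0.2] T [-0.02 -0.04 -0.03] q3 [-0.61  0.71  0.96  1.72 -0.65  1.07 -1.06] open 0.0856 jig 37.4 2.9
```

View pics/w26c.png

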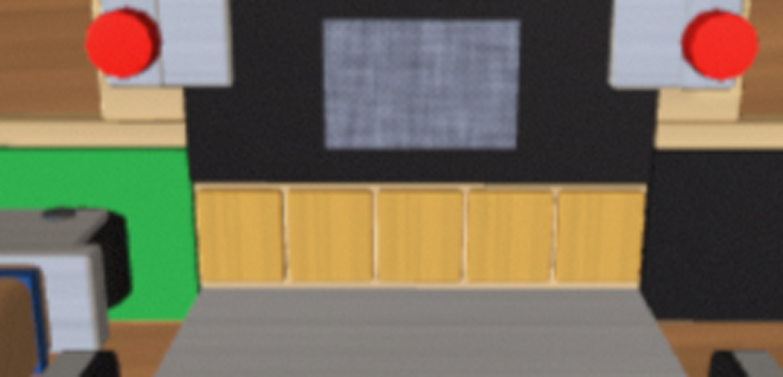

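View pics/w14c.png

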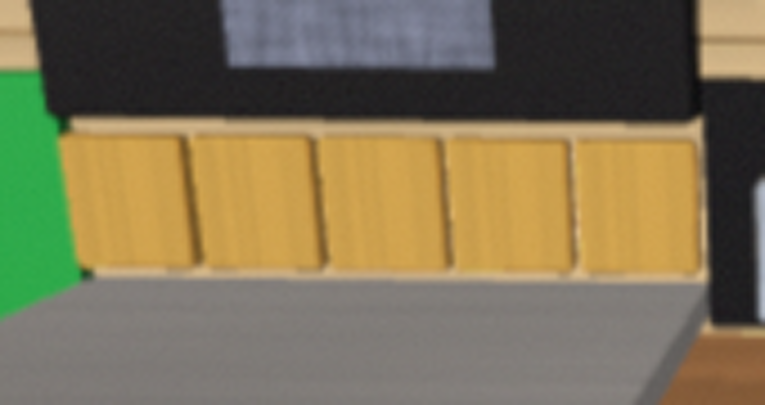

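View pics/t26c.png

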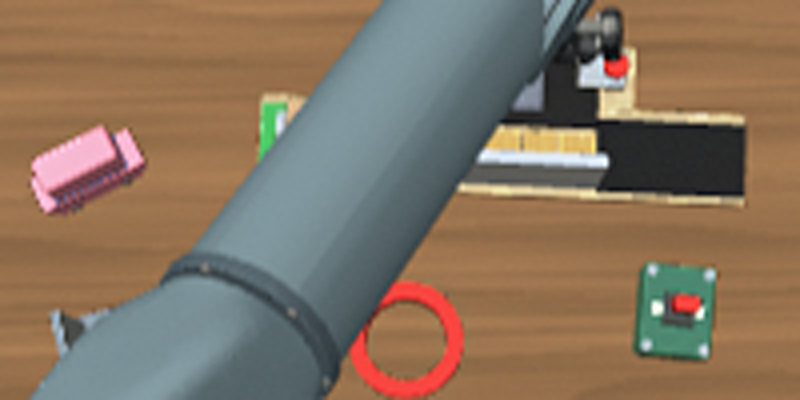

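```bash
python3 -c "
from h import *
crop('w25',365,140,535,225,4.5,'w25d')
from fit2 import *
c=load('w25')
crop('w25',255,145,395,255,5,'w25e')"
```

```text
(no output)
```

View pics/w25d.png

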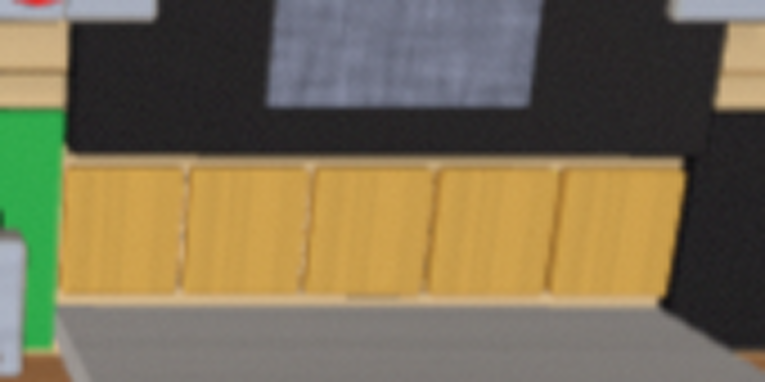

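View pics/w25e.png

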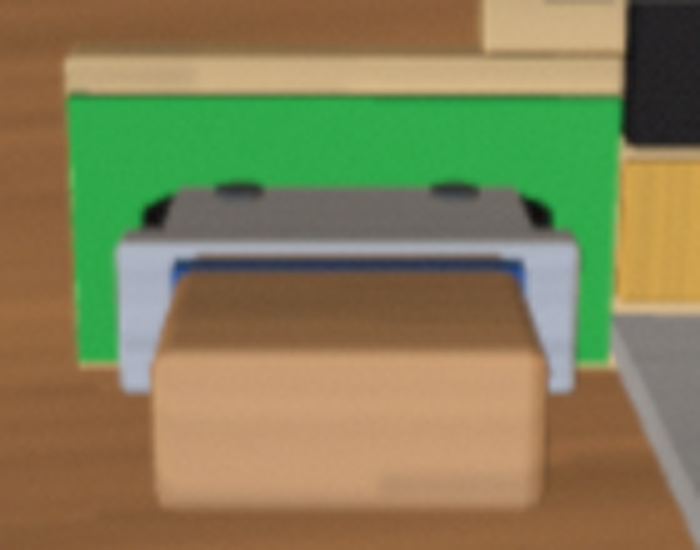

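```bash
python3 - <<'E'
from fit2 import *
c=load('w25');m=1e-3
F=lambda u,v:np.array([255+(u+.5)/5-.5,145+(v+.5)/5-.5])
h=fitc(c,[[14*m,31*m,.136],[14*m,-31*m,.136],[-14*m,-31*m,.136],[-14*m,31*m,.136]],[F(155,352),F(547,350),F(542,505),F(157,505)],[.58,.075,-.06])
j=fitc(c,[[.03,.193,.024],[.03,.076,.024],[-.03,.193,.024],[-.03,.076,.024]],[F(67,95),F(622,97),F(79,365),F(608,362)],[.571,-.06,-.06])
d=h[:2]-j[:2];t=j[2];print('roller in jig mm',1e3*(np.cos(t)*d[0]+np.sin(t)*d[1]),1e3*(-np.sin(t)*d[0]+np.cos(t)*d[1]), 'yaw',np.degrees(h[2]-t))
E
```

```text
[0.5802 0.0759] -3.47 resid [[-1.8, -1.6], [1.6, -1.2], [1.3, 1.6], [-1.0, 1.6]]
[ 0.5716 -0.0578] -3.53 resid [[0.3, 0.4], [-0.5, -0.0], [0.4, -0.5], [-0.2, 0.1]]
roller in jig mm 0.37544055533817244 133.94625213749768 yaw 0.054808180172804206
```

```bash
python3 -c "
from h import *
c=load('t26');print(proj(c,[.4395,-.189,.097]),(np.array([686,303])/4+[215,190]))
print(bot.job_done())"
```

```text
[385.32198764 265.77843934] [386.5  265.75]
the job is handed in; nothing more can be done
None
```

The job is done and handed in at about 23 s of the 64 s allowed.

- **Toggle:** I set it upright by closing the jaws centred on the box. The wrist and top views afterwards both put it at the off position to within about 1 px.
- **Placing on the black pad:** I lifted the roller out of the rack by its long faces, stood it on the pad and let go. It stood about 1.5 mm off the pad's middle.
- **Rolling:** I took it again by its two ends and rolled it along the strip with 28–34 N downward. The tool height stayed at 87 mm all along, so the roller never rode up on a loose link. Only the roller touched the links.
- **Sideways slip at the end:** as I eased the pressure on the green pad, the roller slipped about 3.5 mm sideways. I lifted it a couple of millimetres, recentred it, set it down and released it.

**Last checks:**
- The roller stands on the green pad 0.4 mm off the line, about 0.6 mm from the middle along it, and 0.1° out of line.
- The close-up shows even gaps between the five links, with no raised edges left. I checked this by eye rather than measuring each link's depth.
- The other things on the bench look unmoved in the views I took, though I did not measure each one.
- The gripper was clear of everything at hand-in.

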